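# Flip a duct access hatch over the sill into a roll-top bay

### The arm

A 6-joint arm with a two-finger parallel gripper is mounted at the origin on the work surface. World frame = base frame: x ahead of the robot, y to its left, z up, the work surface at z = 0. Lengths are in mm, angles in degrees, forces in N, time in s.
With the tool pointing down it reaches from about 350 to 850 mm from the base axis. Payload 8.1 kg.
Tool frame: the origin (TCP) lies midway between the tips of the shut fingers; the grasp point (between the pads) lies 19 mm behind it; x points along the fingers, z is the direction in which the jaws open and shut, and the axes are right-handed (so a half turn about x gives the same grasp; the last joint's range is limited). The gripper opens to 85 mm and grips with 20 to 120 N. Pads are 22 mm wide; open, the fingers measure 114 mm over their backs; the gripper's body (76 mm by 85 mm) begins 54 mm behind the grasp point. The pads swing forward as they close: fully open they stand 13 mm farther back than shut.
Start: joints at [-76.398, 7.471, 85.268, -0, 87.261, -4.893], TCP at [190.354, -569.008, 231.292] pointing down, gripper open.
Joint ranges: [-169.43, 169.43], [-51.17, 129.36], [1.28, 143.12], [-76.62, 256.62], [0, 156.53], [-152.29, 152.29]. Speed limits (degrees/s): [136.94, 136.94, 159.86, 180, 180, 180].

### API

Orientations are given as [roll, pitch, yaw] about the fixed x, y, z axes, in that order (R = Rz(yaw) Ry(pitch) Rx(roll)).
In Python, from bench import r gives the robot as it stands. The module is installed in compiled form; this text tells all that it offers.
- The arm moves only by the tool servo_tool, never from a script. Its argument "commands" is a list that holds one entry, the list of rows, each a list of 7 numbers: the closure in counts, from 0 (fully open) to 255 (shut), then the shift along the tool's x, y, z in cm, then the turn, a rotation vector about the tool's x, y, z in degrees. A call has 1 to 8 rows; each row is the pose to reach, as a shift and turn from the pose commanded when the call began, along the tool's axes at that moment; what a row does not reach only later rows make up. A row lasts 1/10 s, in which the tool goes at most 50 mm and 8.59 degrees, less where a joint would pass 70% of its speed; a pose out of reach is approached as far as the arm can. A call with a gripper value outside its range is refused whole. The fingers move at their own pace and stop on an object; "force" is the grip in N (left out, the last holds). Time passes only in rows, so rows that repeat a pose let the fingers close. It gives the time, the measured TCP pose, the force and the opening at its end, in the units of the state.
- r.sense(): the state, without advancing time (a new reading comes with each control period).
- r.snapshot(name): name is "scene" or "top" or "wrist"; returns (picture, depth): 400x640x3 uint8, red, green, blue; 400x640 float32, mm along the optical axis (not along the pixel's ray), 0 where there is no reading.
- r.calibration(name): a dict with "fx", "fy", "cx", "cy" (pixels), "dist" ([k1, k2, p1, p2, k3] as OpenCV has them; the pictures are not rectified), "pose" (4x4, takes a point from camera to world coordinates). Camera axes: x right, y down, z forward; pixel columns grow to the right and rows downward; lengths in mm; the calibration is good to about 2 mm. A picture is of the moment at which its call begins: read the wrist's pose just before it. calibration takes no time and is no camera call; for the wrist camera it gives the pose at the moment of the call.
- r.hand_in(): hands the job in, once; it reports no verdict.
The state is a dict: "time": time; "joint_pos": joint angles; "qd": joint speeds; "joint_efforts": joint torques, N m; "tool_pos": TCP position; "tcp_rot": TCP orientation; "ft_force": force on the tool from outside, world axes, zero at the start; "wrist_torque": the same for the moment, N m; "finger_gap": finger opening in mm.
Only numpy, scipy, OpenCV 4.12 (cv2) and the standard library are available. Lean on these libraries where they do the work, as an engineer would, in place of code of your own. Each camera call takes 0.05 s, during which the arm holds its last target.

### The job

Roll the bay's shutter wide open by its bar. The hatch cover lies raised panel down on the mat: push it up against the bay's sill and tip it over the sill so that it lies raised panel up on the bay floor, then slide it fully home and square against the back stop and roll the shutter fully shut again. Leave the spool and the tub where they are.

Things in the scene. Friction and masses are not known exactly. Their poses are not given: they have to be found in the camera images.
- bay: Roll-top parts bay: grey box fixed on the mat, open at its -x side. Origin on the mat, at the middle of the foot of the sill. x points level into the bay, y along the sill, z up. The sill is the front face: x = 0, 290 mm long, 34 mm high. The floor is level with the sill's top and runs to x = 230 mm. The hatch, tipped just past upright, can stay leaning on the sill's top and need a further push.
- stop (a point): Middle of the foot of the back stop's face, on the bay floor at x = 160, z = 34 mm of the bay; axes as the bay's. The stop is a steel strip along y, 20 mm high.
- axis (a point): Middle of the shutter's axis, at x = 105, z = 50 mm of the bay; axes as the bay's. Around it clear half-round cheeks, 6 mm thick, radius 107 mm, stand on the floor's two sides, 264 mm apart inside. A fixed grey shell of radius about 105 mm closes the rear quarter, from the top to the back.
- shutter (a joint): Angle (rad) of the curved slatted aluminium shutter about its axis (quarter circle, outer radius 120, width 290 mm). 0 is shut: slats from the front, level with the axis, to the top. It grows as the shutter rolls up and over to the back, to a stop at 1.95; wide open is 1.7 and up. It stays where it is left; moving it takes about 1 to 5 N along its track at the bar.
- bar (a point): Middle of the shutter's black grip bar, 12 mm thick, 120 mm long along the bay's y, on two 10 mm posts at its ends, 155 mm from the axis; 29 mm free between bar and slats. At shutter angle q it lies at x = 105 - 155 cos(0.698 + q), z = 50 + 155 sin(0.698 + q) mm of the bay.
- hatch: Steel hatch cover, 0.25 to 0.5 kg: flat flange 150 (x) by 130 (y) by 5 mm, on one side a raised panel 90 by 80 mm, 24 mm high. Origin: middle of the panel's outer face; z points from it through the flange (far side z = 29 mm). It starts before the sill, panel down, z up, flange overhanging by 30 (x) or 25 mm (y), 24 mm of air under it, x roughly into the bay. Panel up means z down.
- spool: Copper-coloured spool, diameter 90 mm, 58 mm high, bystander. Origin at the middle of its underside.
- tub: Round tub with black cap, diameter 84 mm, 85 mm high, bystander. Origin at the middle of its underside.
Mind the look-alikes: they are no part of the job. There is more than one size of the hatch; the job needs the middle-sized.

How it is judged (in metres and radians):
On the way, in this order (a step that is already met when the one before it is completed fails the run):
1. the shutter is rolled wide open (value of joint shutter above 1.6 rad), for 0.2 s.
2. the hatch cover is tipped up against the bay's sill (angle between hatch's own z axis and vertical between 0.6 and 2.2 rad and contact force between hatch and bay above 0.3 N), for 0.05 s.
3. it lies raised panel up on the bay floor (angle between hatch's own z axis and vertical above 3 rad and z of hatch in the frame of bay below 0.07 m and x of hatch in the frame of bay above 0 m), for 0.2 s.
4. it is slid home against the back stop (x of hatch in the frame of bay above 0.077 m and angle between hatch's own z axis and vertical above 3.05 rad), for 0.2 s.
At the end, for the whole second after the job is handed in: The shutter is shut (angle under 0.06 rad) and the hatch cover lies still on the bay floor, flat, raised panel up (within 0.09 rad), within 8 mm of the back stop and square to it within 0.12 rad (all of step 4 and value of joint shutter below 0.06 rad and x of hatch in the frame of bay below 0.09 m and z of hatch in the frame of bay between 0.058 and 0.068 m and angle between the x axis of hatch and the x axis of bay, either way round below 0.12 rad and linear speed of hatch below 0.02 m/s); the robot touches nothing.
It fails at once if the spool or the tub is moved more than 20 mm (distance of any of spool, tub from where it was at the start of the episode above 0.02 m).
It also fails if it takes over 72 s, if anything falls off the work surface, if the arm or the gripper's body presses on something with over 40 N, if the wrist force passes 120 N, or if a joint passes its speed limit or range.

## Working session

There is one attempt and no reset: what is moved stays moved. The work goes in short steps, Python scripts to look and compute and a tool call to move; the robot and the scene stay as the last step left them, time stands still between calls to the robot, and variables do not carry over. Pictures are saved under pics/ and viewed, and the job is handed in when it is done.

Besides the shell and the picture viewer there is one more tool, called after "Emit:" as name([rows], argument=value, ...), one row to a line, values as JSON. servo_tool: Moves the arm, as the interface text tells. Its arguments: {"type":"object","properties":{"commands":{"type":"array","items":{"type":"array","items":{"type":"array","items":{"type":"number"}}}},"force":{"type":"number"}},"required":["commands"]}

```bash
mkdir -p pics; ls; python3 - <<'E'
from bench import r
import cv2,json
print(r.sense())
for n in("scene","top"):
    p,d=r.snapshot(n); cv2.imwrite(f"pics/{n}0.png",p[:,:,::-1])
    c=r.calibration(n); print(n,c)
E
```

```text
pics
{'time': 0.0, 'joint_pos': array([-7.63974057e+01,  7.51493256e+00,  8.53306748e+01, -1.19588101e-03,
        8.72616960e+01, -4.89149585e+00]), 'qd': array([-0.12104153,  0.02518673, -0.02325421, -0.05490885,  0.02645543,
       -0.01496651]), 'joint_efforts': array([-1.27120871e-03, -5.69401431e+01, -5.00554276e+01, -7.43040437e-04,
        1.49040332e-02,  1.99343901e-06]), 'tool_pos': array([ 190.22111804, -568.45653341,  230.23289232]), 'tcp_rot': array([175.74624399,  89.89268994, 104.24039242]), 'ft_force': array([-0.57775018,  0.36416416,  0.19306769]), 'wrist_torque': array([-0.01083485, -0.03225842, -0.01363885]), 'finger_gap': 85.55955650687933}
scene {'fx': 381.9055660881718, 'fy': 381.9055660881718, 'cx': 317.81649323217005, 'cy': 208.03434262346576, 'dist': array([-0.01556615,  0.        ,  0.        ,  0.        ,  0.        ]), 'pose': array([[ 2.96716880e-01,  7.05414500e-01, -6.43699834e-01,
         1.24600012e+03],
       [ 9.54953861e-01, -2.22503281e-01,  1.96355325e-01,
        -1.88049269e+02],
       [-4.71343168e-03, -6.72965581e-01, -7.39658779e-01,
         8.67891095e+02],
       [ 0.00000000e+00,  0.00000000e+00,  0.00000000e+00,
         1.00000000e+00]])}
top {'fx': 507.2496782148154, 'fy': 507.2496782148154, 'cx': 309.12921921814217, 'cy': 191.10949852206213, 'dist': array([-0.16646395,  0.        ,  0.        ,  0.        ,  0.        ]), 'pose': array([[ 2.47458476e-02, -9.73183543e-01,  2.28695071e-01,
         2.42859626e+02],
       [-9.99678549e-01, -2.53518534e-02,  2.88097825e-04,
         2.55230440e+01],
       [ 5.51747184e-03, -2.28628686e-01, -9.73498064e-01,
         1.57584458e+03],
       [ 0.00000000e+00,  0.00000000e+00,  0.00000000e+00,
         1.00000000e+00]])}
```

View pics/scene0.png

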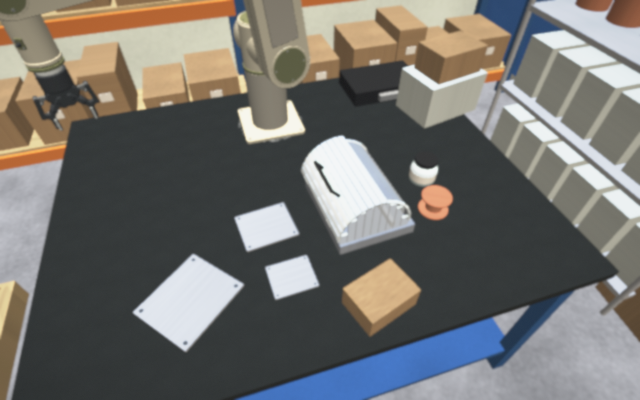

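View pics/top0.png

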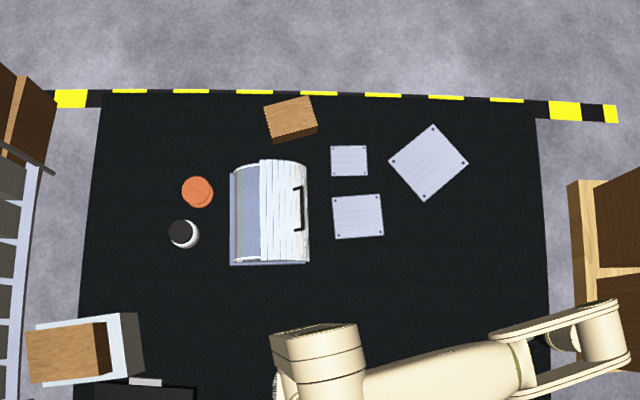

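Top view: the middle-sized hatch candidate is at (358,216); the look-alikes are a small plate at (349,160) and a large one at (428,162). The bay opens to the right, and its bar is at about (300,208). The spool is at (197,191) and the tub at (184,234). I'll measure them next.

```bash
cat > h.py <<'E'
from bench import r
import cv2,numpy as np
np.set_printoptions(precision=1,suppress=True,linewidth=150)
def K(c): return np.array([[c['fx'],0,c['cx']],[0,c['fy'],c['cy']],[0,0,1.]])
def rays(c,px):
    px=np.asarray(px,float).reshape(-1,1,2)
    u=cv2.undistortPoints(px,K(c),np.array(c['dist'])).reshape(-1,2)
    return np.c_[u,np.ones(len(u))]
def plane(c,px,z):
    d=rays(c,px)@c['pose'][:3,:3].T; o=c['pose'][:3,3]
    return o+d*((z-o[2])/d[:,2])[:,None]
def cloud(c,d):
    v,u=np.mgrid[0:400,0:640]
    q=rays(c,np.c_[u.ravel(),v.ravel()])*d.reshape(-1,1)
    return (q@c['pose'][:3,:3].T+c['pose'][:3,3]).reshape(400,640,3)
E
python3 - <<'E'
from h import *
p,d=r.snapshot("top"); c=r.calibration("top"); P=cloud(c,d)
g=cv2.cvtColor(p,cv2.COLOR_RGB2GRAY)
m=(g>90).astype(np.uint8)
n,l,s,ce=cv2.connectedComponentsWithStats(m)
for i in range(1,n):
    if s[i,4]>300 and s[i,4]<12000:
        cn=max(cv2.findContours((l==i).astype(np.uint8),0,1)[0],key=cv2.contourArea)
        z=np.median(P[l==i][:,2])
        w=plane(c,cn.reshape(-1,2),z)[:,:2].astype(np.float32)
        print(ce[i],s[i],'z',z,cv2.minAreaRect(w))
# bay detail
for row in (170,180,208,240,250,262):
    print(row,[(u,*P[row,u].round()) for u in range(226,316,6)])
for n,(u,v) in dict(spool=(197,191),tub=(184,233),bar=(301,208)).items(): print(n,P[v,u])
crop=cv2.resize(p[130:290,150:400],None,fx=3.2,fy=3.2,interpolation=cv2.INTER_CUBIC); cv2.imwrite("pics/c1.png",crop[:,:,::-1])
E
```

```text
[427.9 162.3] [ 388  124   81   78 3269] z 38.89963843277383 ((710.289306640625, -351.8293151855469), (176.1659393310547, 203.08926391601562), 40.83005142211914)
[348.5 160.1] [ 330  145   38   31 1123] z 22.24642896117166 ((713.6561889648438, -97.35308837890625), (100.29039001464844, 117.84027099609375), 1.676943302154541)
[267.9 213.7] [ 229  159   81  107 7783] z 148.29752212594303 ((518.3935546875, 142.0937042236328), (309.0228271484375, 226.00381469726562), 3.326298475265503)
[ 18. 280.] [   0  161   40  239 3386] z -586.4145154422968 ((314.8138427734375, 1365.5377197265625), (1093.8631591796875, 155.7249755859375), 0.05948265641927719)
[196.9 191.6] [182 176  31  32 766] z 57.4730148755732 ((589.6968383789062, 373.16302490234375), (103.20345306396484, 89.58997344970703), 48.060489654541016)
[357.3 216. ] [ 332  194   52   45 2065] z 29.0342361445978 ((531.5371704101562, -125.75077819824219), (133.10609436035156, 153.11550903320312), 6.069561004638672)
170 [(226, np.float64(677.0), np.float64(297.0), np.float64(-3.0)), (232, np.float64(677.0), np.float64(277.0), np.float64(-2.0)
[... 4967 characters left out ...]
, (256, np.float64(380.0), np.float64(182.0), np.float64(31.0)), (262, np.float64(381.0), np.float64(164.0), np.float64(30.0)), (268, np.float64(381.0), np.float64(145.0), np.float64(34.0)), (274, np.float64(381.0), np.float64(127.0), np.float64(35.0)), (280, np.float64(382.0), np.float64(109.0), np.float64(29.0)), (286, np.float64(382.0), np.float64(90.0), np.float64(39.0)), (292, np.float64(384.0), np.float64(73.0), np.float64(26.0)), (298, np.float64(383.0), np.float64(54.0), np.float64(37.0)), (304, np.float64(383.0), np.float64(36.0), np.float64(42.0)), (310, np.float64(387.0), np.float64(18.0), np.float64(-0.0))]
spool [591.1 373.4  56.3]
tub [454.4 396.5  86.8]
bar [523.9  47.7 168.1]
```

View pics/c1.png

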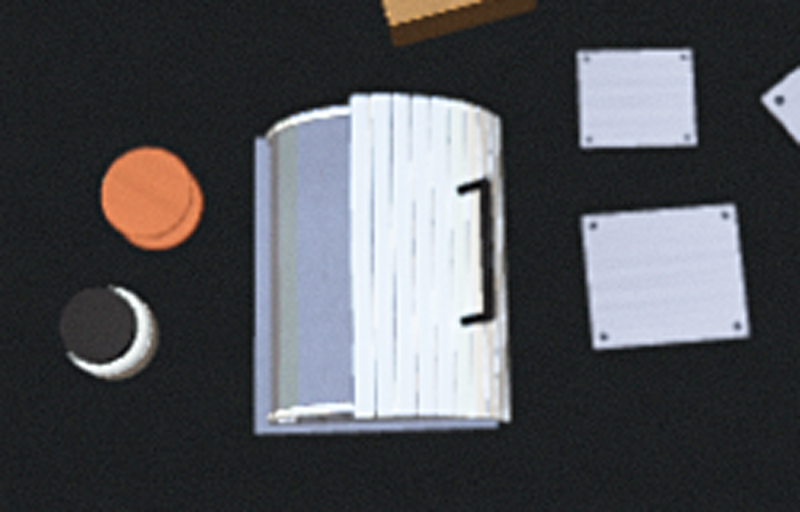

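```bash
python3 - <<'E'
from h import *
c=r.calibration("top")
f=lambda x,y:(150+x/3.2,130+y/3.2)
print(plane(c,[f(255,138),f(255,432),f(497,426)],34))
print('bar',plane(c,[f(485,182),f(489,320)],156))
print('shutter top edge',plane(c,[f(352,96),f(354,415)],170))
p,d=r.snapshot("top");P=cloud(c,d)
# cylinder direction fit: shutter-shell transition line and iso-z gradient fit
m=(P[...,2]>100)&(P[...,1]<260)&(P[...,1]>0)&(P[...,0]>390)&(P[...,0]<660)
q=P[m]
# q: rotate by a, fit radius circle; RANSAC-like via least squares on shell+shutter
from scipy.optimize import least_squares
def f2(t):
    a,y0=t; s=-np.sin(a)*(q[:,0]-520)+np.cos(a)*(q[:,1])-y0
    rr=np.hypot(s,q[:,2]-50); R=np.where(s>0,105,120); return rr-R
s=least_squares(f2,[0,140],loss='soft_l1',f_scale=2);print(np.degrees(s.x[0]),s.x[1],np.median(abs(f2(s.x))))
print(r.sense()['tcp_rot'])
p,d=r.snapshot("scene"); cv2.imwrite("pics/c2.png",cv2.resize(p[110:320,200:480],None,fx=2.8,fy=2.8,interpolation=cv2.INTER_CUBIC)[:,:,::-1])
E
```

```text
[[656.9 278.3  34. ]
 [368.2 261.6  34. ]
 [380.6  32.   34. ]]
bar [[588.4  48.  156. ]
 [463.   41.  156. ]]
shutter top edge [[661.9 170.3 170. ]
 [374.5 155.4 170. ]]
3.7504649508305863 147.48313713194366 2.41077629164937
[176.2  89.9 104.7]
```

View pics/c2.png

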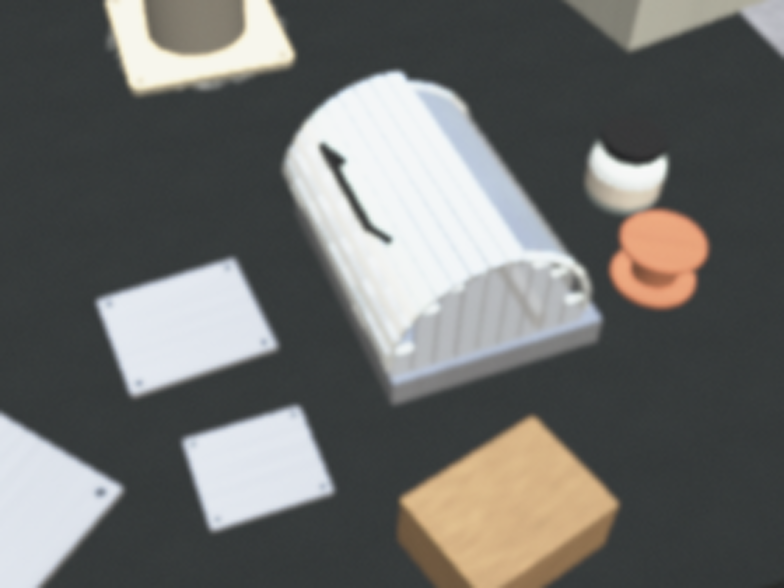

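Middle plate: 133 x 153 mm, top at z = 29, which fits 150 x 130 x 29. The others are 100 x 118 at z = 22 (too small) and 176 x 203 at z = 39 (too large). The hatch is therefore the plate at (358,216), and the crop confirms this. The bay origin is about (525.8, 40.4) with its x axis at yaw 93.3°. The shutter starts slightly open, at q of about 0.16.

```bash
cat >> h.py <<'E'
from scipy.spatial.transform import Rotation as Ro
yaw=np.radians(93.3); O=np.array([525.8,40.4,0])
xb=np.array([np.cos(yaw),np.sin(yaw),0]); yb=np.array([-np.sin(yaw),np.cos(yaw),0]); zb=np.array([0,0,1.])
B=np.c_[xb,yb,zb]
def b2w(p): return O+B@np.asarray(p,float)
def w2b(p): return B.T@(np.asarray(p,float)-O)
def toolR(s): return Ro.from_euler('xyz',s['tcp_rot'],degrees=True).as_matrix()
def bar(q): return np.array([105-155*np.cos(.698+q),0,50+155*np.sin(.698+q)])
def Rgoal(pitch,sgn=1):
    # pitch: 0 = tool x along xb, 90 = down ; jaw axis z in the xb-zb plane, rotates about yb
    a=np.radians(pitch); x=np.cos(a)*xb-np.sin(a)*zb; y=sgn*yb; return np.c_[x,y,np.cross(x,y)]
def go(pb,Rg,s=None,show=True):
    s=s or r.sense(); R=toolR(s)
    sh=R.T@(b2w(pb)-s['tool_pos'])/10; rv=Ro.from_matrix(R.T@Rg).as_rotvec(degrees=True)
    if show: print('shift cm',sh.round(2),'rot',rv.round(1),'|rot|',np.linalg.norm(rv).round(1))
    return sh,rv
def st():
    s=r.sense(); print('t',round(s['time'],2),'tcp bay',w2b(s['tool_pos']),'J',s['joint_pos'],'F',s['ft_force'],'gap',round(s['finger_gap'],1))
    R=toolR(s); print('axes in bay (cols x,y,z):\n',(B.T@R).round(3)); return s
E
python3 - <<'E'
from h import *
s=st()
for sg in(1,-1):go([-30,0,230],Rgoal(90,sg))
print(bar(.16),bar(1.75))
E
```

```text
t 0.25 tcp bay [-588.8  370.   230.8] J [-76.4   7.5  85.3  -0.   87.3  -4.9] F [ 0.6 -0.3 -0.7] gap 85.5
axes in bay (cols x,y,z):
 [[ 0.   0.3 -1. ]
 [ 0.  -1.  -0.3]
 [-1.   0.  -0. ]]
shift cm [  0.1  50.4 -44.2] rot [-164.8   -0.    -0.1] |rot| 164.8
shift cm [  0.1  50.4 -44.2] rot [15.2 -0.1  0. ] |rot| 15.2
[  3.6   0.  167.3] [224.2   0.  149.1]
```

Emit:
servo_tool([
  [[165, 0, 25, -22, 8, 0, 0], [165, 0, 50.4, -44.2, 15.2, 0, 0], [165, 0, 50.4, -44.2, 15.2, 0, 0], [165, 0, 50.4, -44.2, 15.2, 0, 0], [165, 0, 50.4, -44.2, 15.2, 0, 0], [165, 0, 50.4, -44.2, 15.2, 0, 0], [165, 0, 50.4, -44.2, 15.2, 0, 0], [165, 0, 50.4, -44.2, 15.2, 0, 0]],
])

```text
time: 1.05
tool_pos: [392.4, -221.6, 231.5]
tcp_rot: [53.1, 90.0, -33.6]
ft_force: [1.3, -0.4, 0.9]
finger_gap: 29.9
```

Emit:
servo_tool([
  [[165, 0, 0, 0, 0, 0, 0]],
])

```text
time: 1.15
tool_pos: [394.3, -218.4, 231.5]
tcp_rot: [134.4, 89.9, 48.1]
ft_force: [-0.2, -1.0, -0.1]
finger_gap: 30.2
```

```bash
python3 - <<'E'
from h import *
s=st()
go([4,0,225],Rgoal(90,-1))
E
```

```text
t 1.15 tcp bay [-250.8  146.2  231.5] J [-35.6 -16.4 107.8   0.1  88.5  50.7] F [-0.2 -1.  -0.1] gap 30.2
axes in bay (cols x,y,z):
 [[ 0.  0. -1.]
 [-0. -1. -0.]
 [-1.  0. -0.]]
shift cm [  0.7  14.8 -25.4] rot [ 0.4 -0.1 -0.1] |rot| 0.4
```

Emit:
servo_tool([
  [[165, 0.5, 14.8, -25.4, 0, 0, 0], [165, 0.5, 14.8, -25.4, 0, 0, 0], [165, 0.5, 14.8, -25.4, 0, 0, 0], [165, 0.5, 14.8, -25.4, 0, 0, 0], [165, 0.5, 14.8, -25.4, 0, 0, 0], [165, 0.5, 14.8, -25.4, 0, 0, 0], [165, 0.5, 14.8, -25.4, 0, 0, 0], [165, 0.5, 14.8, -25.4, 0, 0, 0]],
])

```text
time: 1.95
tool_pos: [525.0, 38.9, 225.8]
tcp_rot: [-70.7, 89.9, -157.3]
ft_force: [0.4, -0.5, -0.4]
finger_gap: 30.4
```

```bash
python3 - <<'E'
from h import *
s=st()
go([4,0,151],Rgoal(90,-1))
p,d=r.snapshot("wrist"); cv2.imwrite("pics/w1.png",p[:,:,::-1])
E
```

```text
t 1.95 tcp bay [ -1.4   0.9 225.8] J [-1.3 -3.8 97.3 -0.  86.5 85.3] F [ 0.4 -0.5 -0.4] gap 30.4
axes in bay (cols x,y,z):
 [[-0.  0. -1.]
 [ 0. -1. -0.]
 [-1. -0.  0.]]
shift cm [ 7.5  0.1 -0.6] rot [0.1 0.  0.1] |rot| 0.1
```

View pics/w1.png

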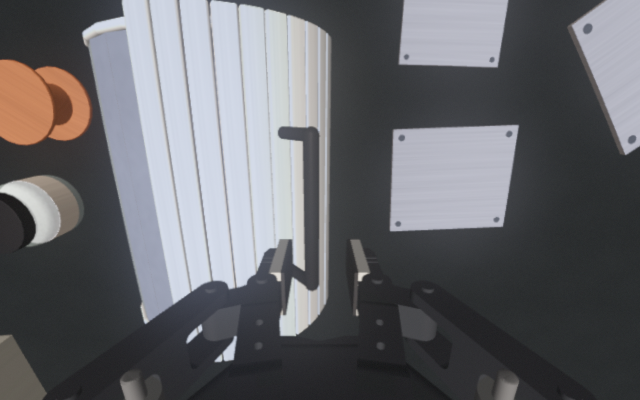

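```bash
python3 - <<'E'
from h import *
c=r.calibration("wrist"); p,d=r.snapshot("wrist"); P=cloud(c,d)
for u,v in [(313,150),(313,180),(313,210),(313,240),(312,135),(314,284),(285,132),(270,180),(455,175)]: print(u,v,w2b(P[v,u]),p[v,u])
w=lambda z:np.array([w2b(x) for x in plane(c,[(312,132),(315,284)],z)]); print(w(167),w(173))
print(np.array([w2b(x) for x in plane(c,[(393,129),(518,126),(504,230),(390,231)],29)]))
E
```

```text
313 150 [  1.1 -50.4 174.6] [73 74 79]
313 180 [  1.3 -29.2 174.5] [72 73 77]
313 210 [  1.4  -6.4 173.7] [71 72 76]
313 240 [  1.5  17.3 174.9] [70 71 74]
312 135 [  1.8 -60.5 174. ] [76 76 81]
314 284 [  1.   56.3 174.7] [62 61 64]
285 132 [ 22.4 -61.3 154.7] [82 85 94]
270 180 [ 36.5 -23.1 148.2] [187 190 194]
455 175 [-172.5   -2.3   30. ] [187 188 200]
[[  1.9 -62.1 167. ]
 [  0.3  61.4 167. ]] [[  1.8 -62.4 173. ]
 [  0.2  57.4 173. ]]
[[ -90.8  -57.4   29. ]
 [-241.5  -62.1   29. ]
 [-250.7   72.6   29. ]
 [ -97.1   73.4   29. ]]
```

Emit:
servo_tool([
  [[165, 4, 0.1, -0.3, 0, 0, 0], [165, 7.4, 0.1, -0.3, 0, 0, 0], [165, 7.4, 0.1, -0.3, 0, 0, 0], [165, 7.4, 0.1, -0.3, 0, 0, 0]],
])

```text
time: 2.45
tool_pos: [525.3, 40.4, 152.6]
tcp_rot: [-86.3, 89.9, -173.1]
ft_force: [-0.2, 0.1, 0.4]
finger_gap: 30.4
```

```bash
python3 - <<'E'
from h import *
s=st()
b=w2b(s['tool_pos'])
for q in np.arange(.3,1.95,.1): print(round(q,2),((bar(q)-[0,0,16]-b)/10*[-1,1,-1]).round(2)[[2,0]])
E
```

```text
t 2.45 tcp bay [  0.1   0.5 152.6] J [ -1.2  -0.9 102.3  -0.   78.7  85.6] F [-0.2  0.1  0.4] gap 30.4
axes in bay (cols x,y,z):
 [[-0. -0. -1.]
 [ 0. -1.  0.]
 [-1. -0.  0.]]
0.3 [-1.2 -2.1]
0.4 [-1.9 -3.4]
0.5 [-2.6 -4.8]
0.6 [-3.1 -6.3]
0.7 [-3.4 -7.8]
0.8 [-3.6 -9.4]
0.9 [ -3.6 -10.9]
1.0 [ -3.5 -12.5]
1.1 [ -3.2 -14. ]
1.2 [ -2.8 -15.5]
1.3 [ -2.2 -16.9]
1.4 [ -1.5 -18.3]
1.5 [ -0.7 -19.6]
1.6 [  0.3 -20.8]
1.7 [  1.4 -21.9]
1.8 [  2.6 -22.9]
1.9 [  3.8 -23.8]
```

Emit:
servo_tool([
  [[165, -1.2, 0, -2.5, 0, 0, 0], [165, -1.9, 0, -4.2, 0, 0, 0], [165, -2.6, 0, -5.7, 0, 0, 0], [165, -3.1, 0, -7.2, 0, 0, 0], [165, -3.4, 0, -8.7, 0, 0, 0], [165, -3.6, 0, -10.3, 0, 0, 0], [165, -3.6, 0, -11.8, 0, 0, 0], [165, -3.5, 0, -13.4, 0, 0, 0]],
])

```text
time: 3.25
tool_pos: [518.1, 176.6, 187.4]
tcp_rot: [143.3, 90.0, 56.6]
ft_force: [1.4, -2.0, 1.9]
finger_gap: 30.3
```

```bash
python3 - <<'E'
from h import *
s=st()
b=w2b(s['tool_pos'])
for q in np.arange(1.1,1.95,.1): print(round(q,2),((bar(q)-[-9,0,16]-b)/10*[-1,1,-1]).round(2)[[2,0]])
p,d=r.snapshot("top"); cv2.imwrite("pics/t2.png",cv2.resize(p[100:300,150:450],None,fx=2.6,fy=2.6)[:,:,::-1])
E
```

```text
t 3.25 tcp bay [136.5  -0.1 187.4] J [ 13.5   0.7  97.    0.   82.3 100.2] F [ 1.4 -2.   1.9] gap 30.3
axes in bay (cols x,y,z):
 [[ 0. -0. -1.]
 [-0. -1.  0.]
 [-1.  0. -0.]]
1.1 [ 0.2 -1.2]
1.2 [ 0.7 -2.7]
1.3 [ 1.2 -4.2]
1.4 [ 1.9 -5.5]
1.5 [ 2.8 -6.8]
1.6 [ 3.8 -8.1]
1.7 [ 4.8 -9.2]
1.8 [  6.  -10.2]
1.9 [  7.3 -11. ]
```

View pics/t2.png

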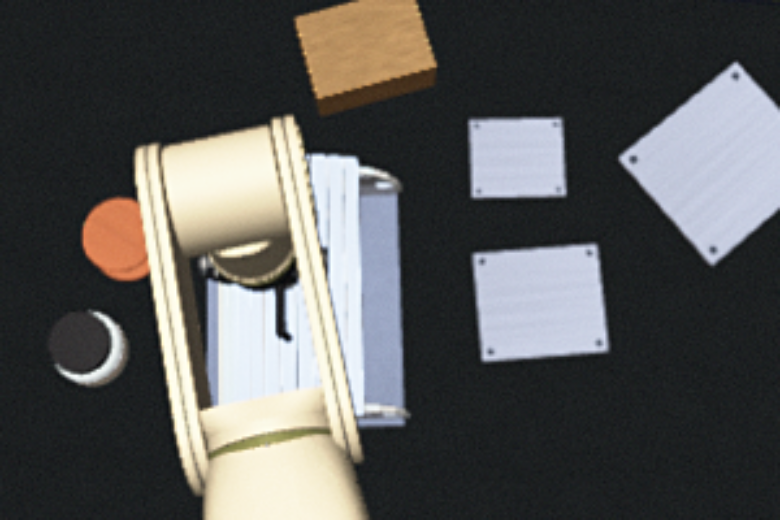

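The shutter has rolled about half way open: its front edge is at about (360,270) in this crop and the bay floor shows in front of it. I'll carry on.

Emit:
servo_tool([
  [[165, 0.2, 0, -1.2, 0, 0, 0], [165, 0.7, 0, -2.7, 0, 0, 0], [165, 1.2, 0, -4.2, 0, 0, 0], [165, 1.9, 0, -5.5, 0, 0, 0], [165, 2.8, 0, -6.8, 0, 0, 0], [165, 3.8, 0, -8.1, 0, 0, 0], [165, 4.8, 0, -9.2, 0, 0, 0], [165, 5.6, 0, -9.9, 0, 0, 0]],
])

```text
time: 4.1
tool_pos: [511.8, 275.3, 129.8]
tcp_rot: [-78.3, 89.9, -164.9]
ft_force: [-0.3, -1.9, 1.2]
finger_gap: 30.3
```

Emit:
servo_tool([
  [[165, 0.6, 0, -0.4, 0, 0, 0], [165, 0.6, 0, -0.4, 0, 0, 0], [165, 0.6, 0, -0.4, 0, 0, 0]],
])

```text
time: 4.4
tool_pos: [512.2, 278.2, 125.2]
tcp_rot: [-100.3, 90.0, 173.0]
ft_force: [-1.3, 0.5, -0.5]
finger_gap: 30.0
```

```bash
python3 - <<'E'
from h import *
s=st()
c=r.calibration("wrist");p,d=r.snapshot("wrist"); cv2.imwrite("pics/w3.png",p[:,:,::-1])
np.save('w3.npy',cloud(c,d))
E
```

```text
t 4.4 tcp bay [238.2  -0.1 125.2] J [ 23.5   9.1  94.8   0.   76.1 110.2] F [-1.3  0.5 -0.5] gap 30.0
axes in bay (cols x,y,z):
 [[ 0. -0. -1.]
 [ 0. -1.  0.]
 [-1. -0. -0.]]
```

View pics/w3.png

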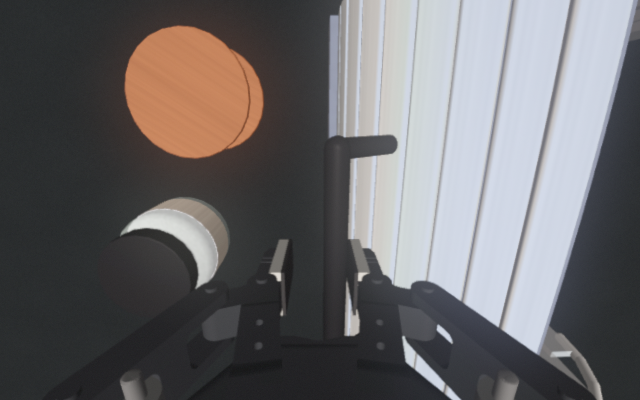

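The bar lies between the fingers at (338,200), over the rear of the bay.

```bash
python3 - <<'E'
from h import *
P=np.load('w3.npy')
b=w2b(P[200,337]);print(b,'q',np.pi-.698-np.arctan2(b[2]-6-50,b[0]-105))
E
```

```text
[229.6 -38.7 148.9] q 1.8030389254153407
```

Emit:
servo_tool([
  [[165, -5, 0, 0, 0, 0, 0], [165, -10, 0, 0, 0, 0, 0], [165, -14, 0, 5, 0, 0, 0], [165, -14, 0, 10, 0, 0, 0], [165, -14, 0, 15, 0, 0, 0], [165, -14, 0, 20, 0, 0, 0], [165, -14, 0, 25, 0, 0, 0], [165, -14, 0, 30, 0, 0, 0]],
])

```text
time: 5.25
tool_pos: [528.8, -12.1, 266.4]
tcp_rot: [83.5, 89.9, -3.3]
ft_force: [0.8, 0.6, 0.3]
finger_gap: 30.1
```

Emit:
servo_tool([
  [[165, 0, 0, 5, 0, 0, 0], [165, 0, 0, 10, 0, 0, 0], [165, 0, 0, 15, 0, 0, 0], [165, 0, 0, 20, 0, 8, 0], [165, 0, 0, 24, 0, 16, 0], [165, 0, 0, 24, 0, 24, 0], [165, 0, 0, 24, 0, 32, 0], [165, 0, 0, 24, 0, 40, 0]],
])

```text
time: 6.05
tool_pos: [542.5, -251.4, 266.9]
tcp_rot: [179.7, 49.8, 93.0]
ft_force: [-0.1, 0.5, 0.2]
finger_gap: 30.6
```

```bash
python3 - <<'E'
from h import *
s=st()
go([-280,0,150],Rgoal(30,-1))
E
```

```text
t 6.05 tcp bay [-292.3    0.1  266.9] J [-45.2  30.4  62.6  28.6 116.1  47.6] F [-0.1  0.5  0.2] gap 30.6
axes in bay (cols x,y,z):
 [[ 0.6 -0.  -0.8]
 [-0.  -1.  -0. ]
 [-0.8  0.  -0.6]]
shift cm [ 9.7 -0.   6.6] rot [ 0.1 19.8 -0.2] |rot| 19.8
```

```bash
python3 - <<'E'
from h import *
for n in("top","wrist"):
    c=r.calibration(n);p,d=r.snapshot(n); cv2.imwrite(f"pics/{n}4.png",p[:,:,::-1])
    P=cloud(c,d)
    Q=(P-O)@B
    m=((Q[...,2]>20)&(Q[...,2]<38)&(Q[...,0]<-60)&(Q[...,0]>-275)&(abs(Q[...,1])<110)).astype(np.uint8)
    m&=(cv2.cvtColor(p,cv2.COLOR_RGB2GRAY)>100).astype(np.uint8)
    cs=cv2.findContours(m,0,1)[0]; cn=max(cs,key=cv2.contourArea)
    w=((plane(c,cn.reshape(-1,2),29)-O)@B)[:,:2].astype(np.float32)
    rc=cv2.minAreaRect(w);print(n,rc,cv2.boxPoints(rc))
E
```

```text
top ((-165.8712158203125, 4.6286773681640625), (148.38037109375, 129.5552978515625), 3.047969102859497) [[-243.4   65.4]
 [-236.5  -64. ]
 [ -88.3  -56.1]
 [ -95.2   73.3]]
wrist ((-169.31793212890625, 4.038848876953125), (150.8922576904297, 130.6973419189453), 2.6617560386657715) [[-247.7   65.8]
 [-241.6  -64.7]
 [ -90.9  -57.7]
 [ -97.    72.8]]
```

View pics/wrist4.png

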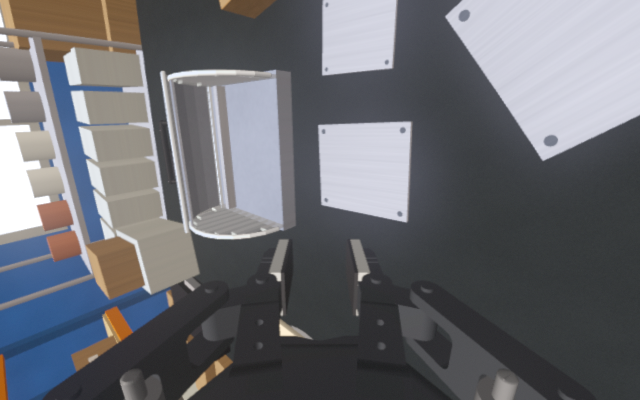

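View pics/top4.png

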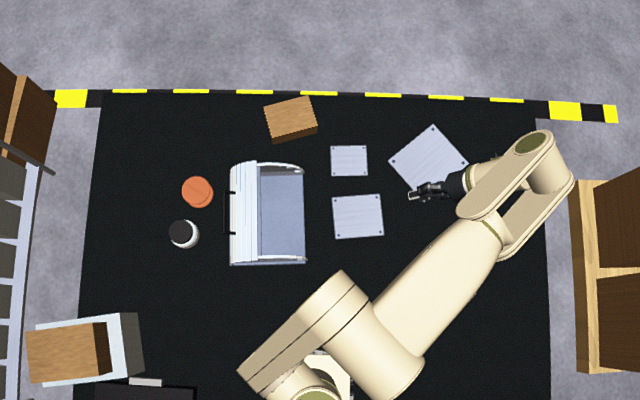

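The shutter is wide open, and the hatch sits at bay (-167.5, 4.3) with a yaw of 2.9°. Next I'll go behind its rear edge with the fingers narrowed and pitched 30°.

```bash
cat >> h.py <<'E'
def Ry(pitch,yawd=0,sgn=-1):
    Rz=Ro.from_euler('z',yawd,degrees=True).as_matrix(); return Rz@Rgoal(pitch,sgn)
E
python3 - <<'E'
from h import *
go([-275,-1.5,70],Ry(30,2.9))
E
```

```text
shift cm [15.5  0.5 11. ] rot [-2.4 19.4 -2.2] |rot| 19.6
```

Emit:
servo_tool([
  [[190, 3, 0.2, 2, -0.7, 6, -0.7], [190, 6, 0.4, 4, -1.5, 12, -1.5], [190, 9, 0.5, 6, -2.4, 19.4, -2.2], [190, 12, 0.5, 8, -2.4, 19.4, -2.2], [190, 15.5, 0.5, 11, -2.4, 19.4, -2.2], [190, 15.5, 0.5, 11, -2.4, 19.4, -2.2], [190, 15.5, 0.5, 11, -2.4, 19.4, -2.2]],
])

```text
time: 6.85
tool_pos: [547.0, -233.5, 77.3]
tcp_rot: [179.5, 30.6, 96.3]
ft_force: [0.6, -0.2, -0.0]
finger_gap: 21.9
```

```bash
python3 - <<'E'
from h import *
s=st()
go([-265,-1,24],Ry(30,2.9))
go([-226,0.7,24],Ry(30,2.9))
p,d=r.snapshot("scene"); cv2.imwrite("pics/s5.png",cv2.resize(p[100:350,100:480],None,fx=2.1,fy=2.1,interpolation=2)[:,:,::-1])
p,d=r.snapshot("wrist"); cv2.imwrite("pics/w5.png",p[:,:,::-1])
E
```

```text
t 6.85 tcp bay [-274.6   -5.4   77.3] J [-46.8  55.7  56.2  35.3 116.7  38.1] F [ 0.6 -0.2 -0. ] gap 21.9
axes in bay (cols x,y,z):
 [[ 0.9  0.1 -0.5]
 [ 0.  -1.  -0. ]
 [-0.5  0.  -0.9]]
shift cm [ 3.6 -0.4  4.1] rot [0.5 0.6 0.1] |rot| 0.8
shift cm [ 6.9 -0.4  2.1] rot [0.5 0.6 0.1] |rot| 0.8
```

View pics/s5.png

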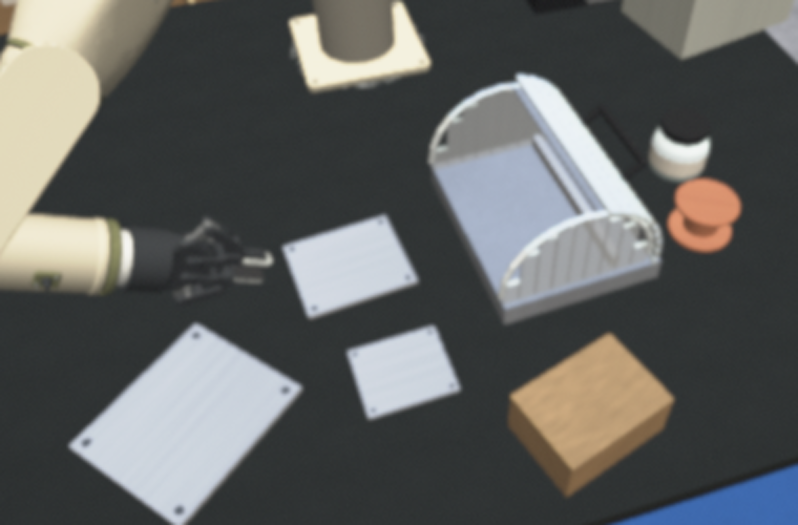

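View pics/w5.png

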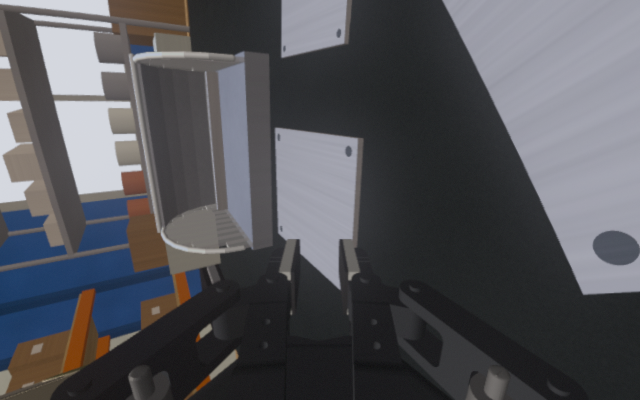

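The fingers are behind the hatch's rear edge, with their tips at (265,258) in the scene crop. I'll lower carefully and watch the force.

Emit:
servo_tool([
  [[190, 1.2, -0.4, 1.4, 0, 0, 0], [190, 2.4, -0.4, 2.8, 0, 0, 0], [190, 3.1, -0.4, 3.5, 0, 0, 0], [190, 3.1, -0.4, 3.5, 0, 0, 0]],
])

```text
time: 7.35
tool_pos: [540.9, -223.8, 27.7]
tcp_rot: [179.7, 30.4, 96.4]
ft_force: [-0.2, 0.3, 0.2]
finger_gap: 21.4
```

Emit:
servo_tool([
  [[190, 0.5, 0, 0.6, 0, 0, 0], [190, 0.5, 0, 0.6, 0, 0, 0]],
])

```text
time: 7.55
tool_pos: [541.7, -223.7, 21.4]
tcp_rot: [179.6, 30.6, 96.3]
ft_force: [-0.1, 0.4, 0.3]
finger_gap: 21.9
```

```bash
python3 - <<'E'
from h import *
s=st()
go([-226,0.7,24],Ry(30,2.9))
p,d=r.snapshot("wrist"); cv2.imwrite("pics/w6.png",p[:,:,::-1])
p,d=r.snapshot("scene"); cv2.imwrite("pics/s6.png",cv2.resize(p[180:280,160:320],None,fx=4.8,fy=4.8,interpolation=2)[:,:,::-1])
E
```

```text
t 7.55 tcp bay [-264.6   -0.7   21.4] J [-46.7  59.1  57.3  34.3 113.   35.5] F [-0.1  0.4  0.3] gap 21.9
axes in bay (cols x,y,z):
 [[ 0.9  0.1 -0.5]
 [ 0.  -1.  -0. ]
 [-0.5  0.  -0.9]]
shift cm [ 3.2  0.1 -2.2] rot [0.5 0.6 0.1] |rot| 0.7
```

View pics/s6.png

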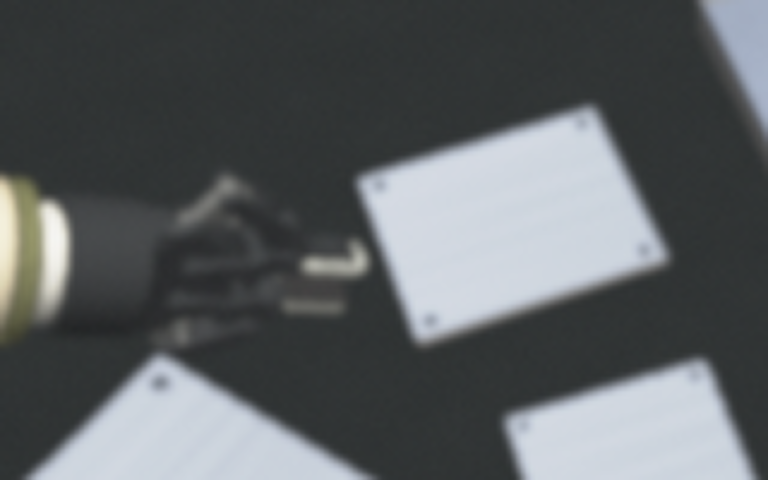

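View pics/w6.png

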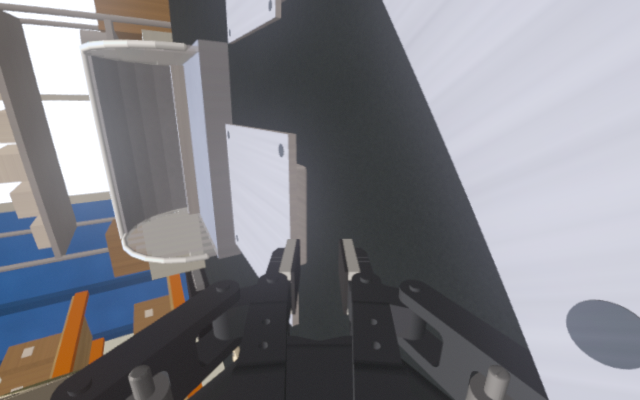

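No contact yet. In the wrist view the flange edge at (290,150) lines up between the fingers, so I'll insert now.

Emit:
servo_tool([
  [[190, 0.8, 0, -0.5, 0, 0, 0], [190, 1.6, 0, -1.0, 0, 0, 0], [190, 2.4, 0.1, -1.5, 0, 0, 0], [190, 3.2, 0.1, -2.0, 0, 0, 0], [190, 3.2, 0.1, -2.0, 0, 0, 0]],
])

```text
time: 8.15
tool_pos: [538.5, -185.0, 23.3]
tcp_rot: [179.6, 30.6, 96.4]
ft_force: [-0.3, -0.2, -0.2]
finger_gap: 21.8
```

```bash
python3 - <<'E'
from h import *
s=st()
go([-194,2,72],Ry(30,2.9))
p,d=r.snapshot("wrist"); cv2.imwrite("pics/w7.png",p[:,:,::-1])
E
```

```text
t 8.15 tcp bay [-225.7    0.3   23.3] J [-44.8  55.   63.9  35.1 110.   35.3] F [-0.3 -0.2 -0.2] gap 21.8
axes in bay (cols x,y,z):
 [[ 0.9  0.1 -0.5]
 [ 0.  -1.  -0. ]
 [-0.5  0.  -0.9]]
shift cm [ 0.3  0.  -5.8] rot [0.5 0.6 0.1] |rot| 0.8
```

View pics/w7.png

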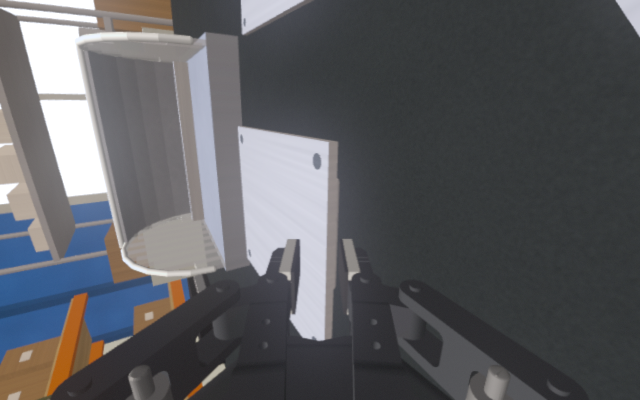

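Emit:
servo_tool([
  [[190, 0, 0, -1, 0, 0, 0], [190, 0, 0, -2, 0, 0, 0], [190, 0.1, 0, -3, 0, 0, 0], [190, 0.2, 0, -4, 0, 0, 0], [190, 0.3, 0, -5, 0, 0, 0], [190, 0.3, 0, -5.5, 0, 0, 0]],
])

```text
time: 8.8
tool_pos: [535.0, -155.5, 70.1]
tcp_rot: [179.5, 30.6, 96.3]
ft_force: [-0.2, -0.3, -1.0]
finger_gap: 21.9
```

```bash
python3 - <<'E'
from h import *
s=st()
p,d=r.snapshot("wrist"); cv2.imwrite("pics/w8.png",p[:,:,::-1])
p,d=r.snapshot("scene"); cv2.imwrite("pics/s8.png",cv2.resize(p[160:280,160:352],None,fx=4,fy=4,interpolation=2)[:,:,::-1])
E
```

```text
t 8.8 tcp bay [-196.2    2.1   70.1] J [-43.4  47.7  69.9  36.4 110.2  37.2] F [-0.2 -0.3 -1. ] gap 21.9
axes in bay (cols x,y,z):
 [[ 0.9  0.1 -0.5]
 [ 0.  -1.  -0. ]
 [-0.5  0.  -0.9]]
```

View pics/w8.png

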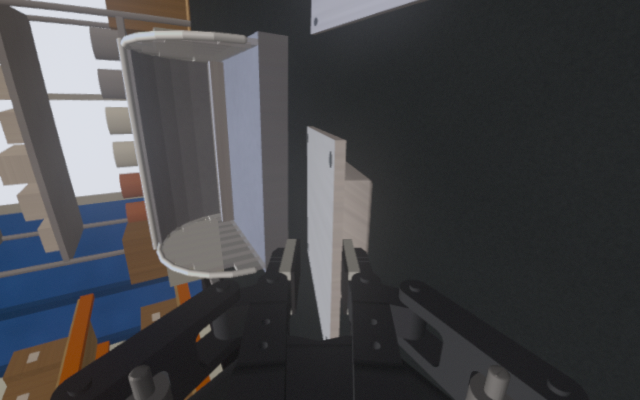

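View pics/s8.png

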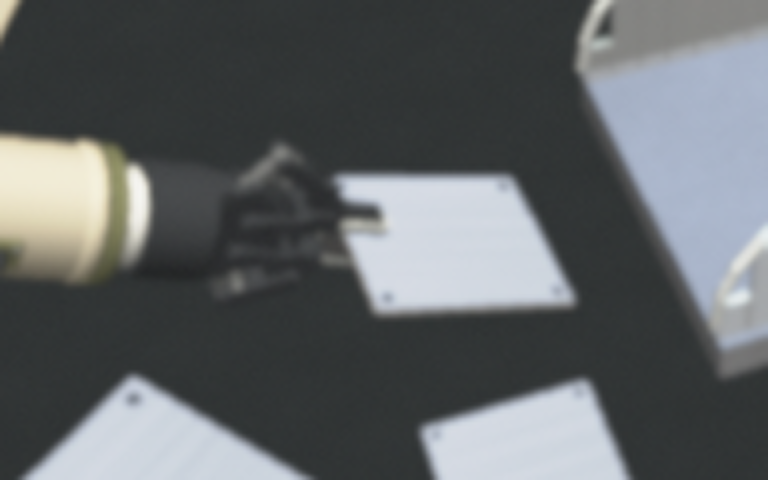

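The hatch's rear edge is raised and lies between the pads. I'll push in a little and grip.

Emit:
servo_tool([
  [[190, 0.4, 0, 0, 0, 0, 0], [190, 0.8, 0, 0, 0, 0, 0], [255, 0.8, 0, 0, 0, 0, 0], [255, 0.8, 0, 0, 0, 0, 0], [255, 0.8, 0, 0, 0, 0, 0], [255, 0.8, 0, 0, 0, 0, 0], [255, 0.8, 0, 0, 0, 0, 0]],
], force=80)

```text
time: 9.6
tool_pos: [533.7, -147.8, 66.3]
tcp_rot: [179.5, 30.3, 96.4]
ft_force: [-1.2, 6.4, 7.5]
finger_gap: 3.4
```

```bash
python3 - <<'E'
from h import *
s=st()
p,d=r.snapshot("wrist"); cv2.imwrite("pics/w9.png",p[:,:,::-1])
E
```

```text
t 9.6 tcp bay [-188.3    2.9   66.3] J [-43.   47.5  70.8  36.6 109.7  37. ] F [-1.2  6.4  7.5] gap 3.4
axes in bay (cols x,y,z):
 [[ 0.9  0.1 -0.5]
 [ 0.  -1.  -0. ]
 [-0.5  0.  -0.9]]
```

View pics/w9.png

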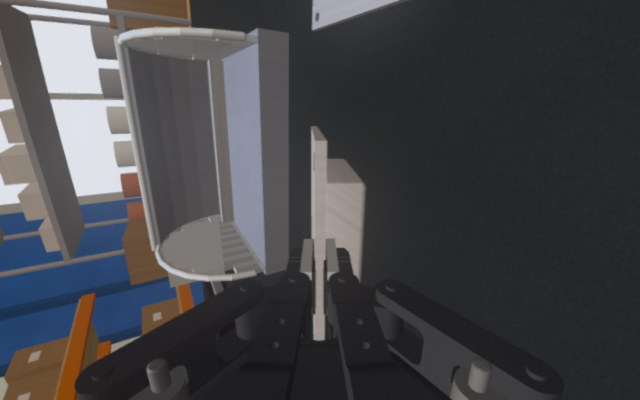

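Gripped. Now I'll lift and swing the hatch upright in front of the sill.

```bash
python3 - <<'E'
from h import *
s=r.sense()
for f in (.25,.5,.75,1):
    b=w2b(s['tool_pos']); g=np.array([-80,0,215.])
    go(b+(g-b)*np.array([f,f,min(1,1.6*f)]),Ry(30.5+f*59.5,2.9*(1-f)),s)
E
```

```text
shift cm [-0.7  0.3 -6.5] rot [  1.  -15.1   0.7] |rot| 15.1
shift cm [ -1.3   0.5 -13. ] rot [  1.6 -30.    1. ] |rot| 30.0
shift cm [ -0.5   0.8 -16.9] rot [  2.4 -44.8   1.3] |rot| 44.9
shift cm [  1.8   1.  -18.3] rot [  3.2 -59.7   1.4] |rot| 59.8
```

Emit:
servo_tool([
  [[255, -0.4, 0.2, -3.2, 0.5, -7.5, 0.4], [255, -0.7, 0.3, -6.5, 1, -15, 0.7], [255, -1, 0.4, -9.8, 1.3, -22.5, 0.8], [255, -1.3, 0.5, -13, 1.6, -30, 1], [255, -0.9, 0.6, -15, 2, -37.5, 1.1], [255, -0.5, 0.8, -16.9, 2.4, -45, 1.3], [255, 0.6, 0.9, -17.6, 2.8, -52.5, 1.4], [255, 1.8, 1, -18.3, 3.2, -59.7, 1.4]],
])

```text
time: 10.45
tool_pos: [531.1, -40.0, 214.8]
tcp_rot: [23.8, 89.3, -63.1]
ft_force: [-0.6, 0.3, -5.7]
finger_gap: 3.1
```

```bash
python3 - <<'E'
from h import *
s=st()
go([-80,0,215],Ry(90,0))
p,d=r.snapshot("wrist"); cv2.imwrite("pics/w10.png",p[:,:,::-1])
p,d=r.snapshot("scene"); cv2.imwrite("pics/s10.png",cv2.resize(p[60:310,160:480],None,fx=2.4,fy=2.4,interpolation=2)[:,:,::-1])
E
```

```text
t 10.45 tcp bay [-80.6  -0.6 214.8] J [-9.5 -2.9 97.6 -0.5 84.9 77.4] F [-0.6  0.3 -5.7] gap 3.1
axes in bay (cols x,y,z):
 [[-0. -0. -1.]
 [-0. -1.  0.]
 [-1.  0.  0.]]
shift cm [-0.  -0.1 -0.1] rot [-0.1  0.6 -0.3] |rot| 0.7
```

View pics/w10.png

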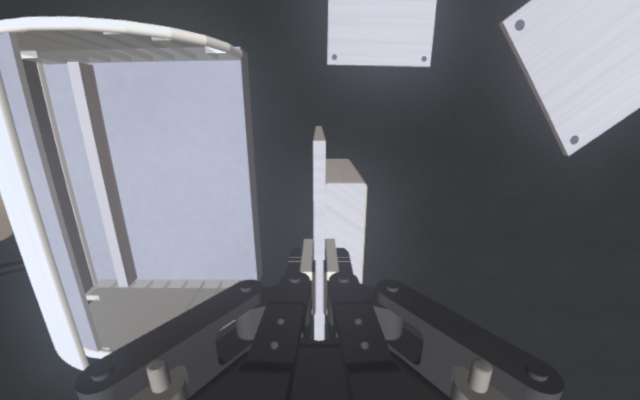

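View pics/s10.png

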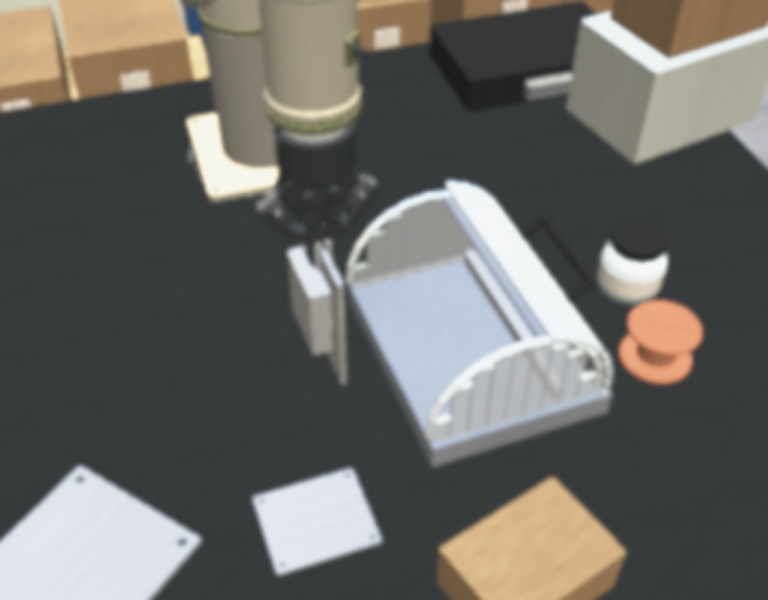

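```bash
python3 - <<'E'
from h import *
c=r.calibration("wrist"); p,d=r.snapshot("wrist"); P=(cloud(c,d)-O)@B
for u,v in [(319,132),(319,150),(319,200),(319,240),(319,320),(345,175),(345,220)]: print(u,v,P[v,u])
print(w2b(r.sense()['tool_pos']))
E
```

```text
319 132 [-76.4 -65.4 187.3]
319 150 [-75.9 -61.3 240.8]
319 200 [-76.  -40.  241.5]
319 240 [-76.1 -20.7 240.5]
319 320 [-76.3  23.  241. ]
345 175 [-92.1 -40.4 191.3]
345 220 [-90.8 -19.2 211.4]
[-77.4   0.2 213. ]
```

Emit:
servo_tool([
  [[255, 0, 0, -3, 0, 0, 0], [255, 0, 0, -6, 0, 0, 0], [255, 1, 0, -9, 0, 0, 0], [255, 3, 0, -10.3, 0, 0, 0], [255, 5, 0, -10.3, 0, 0, 0], [255, 5.2, 0, -10.3, 0, 0, 0], [255, 5.2, 0, -10.3, 0, 0, 0]],
])

```text
time: 11.3
tool_pos: [524.5, 61.2, 159.8]
tcp_rot: [-19.4, 89.7, -106.3]
ft_force: [-0.1, -0.2, -3.3]
finger_gap: 3.3
```

Emit:
servo_tool([
  [[255, 0.2, 0, 0, 0, 0, 0], [255, 0.4, 0, 0, 0, 0, 0], [255, 0.6, 0, 0, 0, 0, 0], [255, 0.7, 0, 0, 0, 0, 0], [255, 0.7, 0, 0, 0, 0, 0]],
])

```text
time: 11.8
tool_pos: [526.2, 61.9, 156.9]
tcp_rot: [36.3, 89.6, -50.5]
ft_force: [-6.8, -0.7, 12.7]
finger_gap: 3.7
```

```bash
python3 - <<'E'
from h import *
s=st()
E
```

```text
t 11.8 tcp bay [ 21.5  -1.7 156.9] J [  1.4  -0.9 101.8  -0.3  78.8  88.3] F [-6.8 -0.7 12.7] gap 3.7
axes in bay (cols x,y,z):
 [[-0. -0. -1.]
 [-0. -1.  0.]
 [-1.  0.  0.]]
```

```bash
python3 - <<'E'
from h import *
s=r.sense()
for a in (98,106,114,118):
    t=np.radians(a); go([21.5-122*np.cos(t),0,35+122*np.sin(t)],Ry(a,0),s)
E
```

```text
shift cm [ 0.1 -0.2 -1.7] rot [-0.1 -7.7 -0.2] |rot| 7.7
shift cm [ 0.4 -0.2 -3.4] rot [ -0.2 -15.7  -0.2] |rot| 15.7
shift cm [ 1.  -0.2 -5. ] rot [ -0.2 -23.7  -0.2] |rot| 23.7
shift cm [ 1.4 -0.2 -5.7] rot [ -0.2 -27.7  -0.2] |rot| 27.7
```

Emit:
servo_tool([
  [[255, -0.1, -0.1, -0.8, 0, -4, 0], [255, -0.1, -0.1, -1.7, 0, -8, 0], [255, 0, -0.1, -2.5, 0, -12, 0], [255, 0.2, -0.1, -3.4, 0, -16, 0], [255, 0.5, -0.1, -4.2, 0, -20, 0], [255, 0.8, -0.1, -5, 0, -24, 0], [255, 1.2, -0.1, -5.7, 0, -28, 0], [255, 1.2, -0.1, -5.7, 0, -28, 0]],
])

```text
time: 12.6
tool_pos: [522.1, 121.5, 142.9]
tcp_rot: [0.5, 61.6, -86.2]
ft_force: [0.3, 1.3, 6.5]
finger_gap: 3.6
```

```bash
python3 - <<'E'
from h import *
s=st()
p,d=r.snapshot("scene"); cv2.imwrite("pics/s12.png",cv2.resize(p[60:310,220:480],None,fx=2.4,fy=2.4,interpolation=2)[:,:,::-1])
p,d=r.snapshot("wrist"); cv2.imwrite("pics/w12.png",p[:,:,::-1])
E
```

```text
t 12.6 tcp bay [ 81.2  -0.9 142.9] J [ 25.   11.6  94.9 -26.4  85.2 116.7] F [0.3 1.3 6.5] gap 3.6
axes in bay (cols x,y,z):
 [[-0.5  0.  -0.9]
 [-0.  -1.   0. ]
 [-0.9  0.   0.5]]
```

View pics/s12.png

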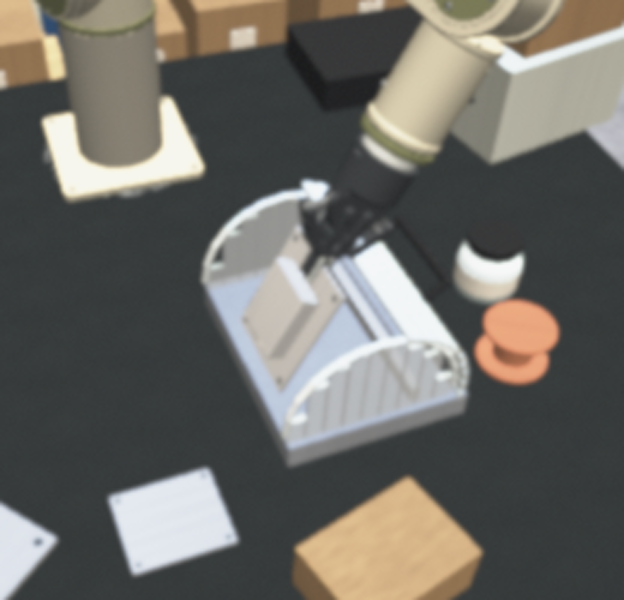

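View pics/w12.png

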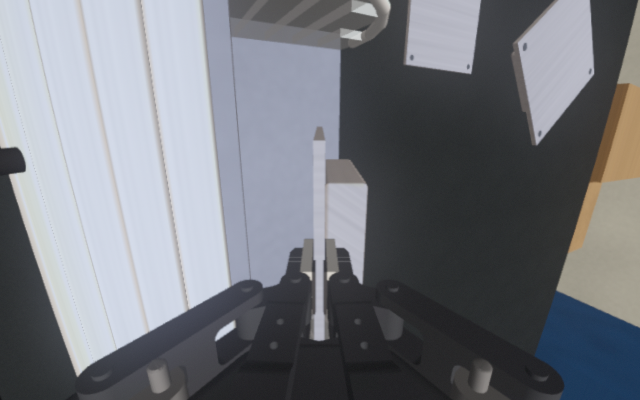

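The hatch stands on the bay floor, tipped 28° past upright with the panel facing outward. I'll release it and withdraw along the tool axis so that it falls inward.

Emit:
servo_tool([
  [[180, 0, 0, 0, 0, 0, 0], [170, 0, 0, 0, 0, 0, 0], [170, -1, 0, 0, 0, 0, 0], [170, -4, 0, 0, 0, 0, 0], [170, -8, 0, 0, 0, 0, 0], [170, -10, 0, 0, 0, 0, 0], [170, -10, 0, 0, 0, 0, 0]],
])

```text
time: 13.4
tool_pos: [519.8, 168.3, 233.6]
tcp_rot: [0.9, 61.9, -86.0]
ft_force: [0.0, 0.3, 0.3]
finger_gap: 28.2
```

```bash
python3 - <<'E'
from h import *
s=st()
p,d=r.snapshot("scene"); cv2.imwrite("pics/s13.png",cv2.resize(p[60:310,220:480],None,fx=2.4,fy=2.4,interpolation=2)[:,:,::-1])
c=r.calibration("scene");P=(cloud(c,d)-O)@B; np.save('s13.npy',P)
p,d=r.snapshot("wrist"); cv2.imwrite("pics/w13.png",p[:,:,::-1])
E
```

```text
t 13.4 tcp bay [128.   -1.3 233.6] J [ 29.   10.4  86.3 -25.4  95.4 116.1] F [0.  0.3 0.3] gap 28.2
axes in bay (cols x,y,z):
 [[-0.5 -0.  -0.9]
 [-0.  -1.   0. ]
 [-0.9  0.   0.5]]
```

View pics/s13.png

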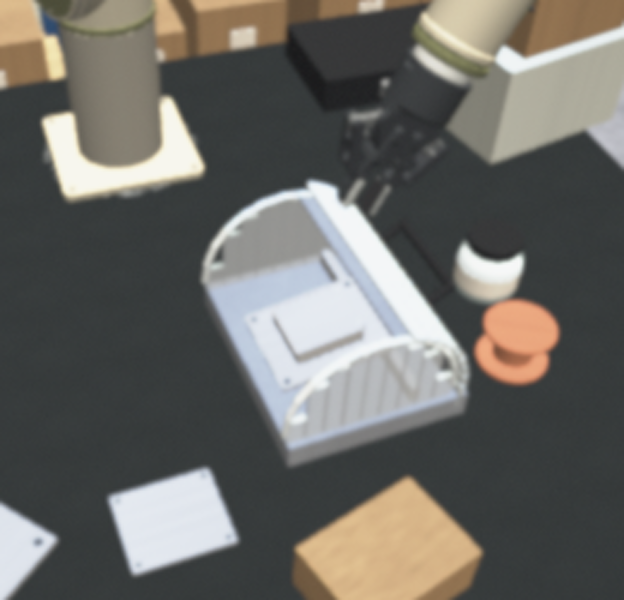

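View pics/w13.png

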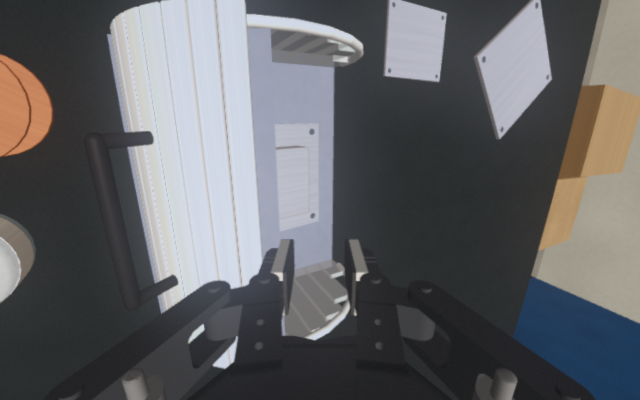

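The hatch lies flat in the bay, panel up. I'll measure where it rests.

```bash
python3 - <<'E'
from h import *
c=r.calibration("scene"); f=lambda x,y:(220+x/2.4,60+y/2.4)
print('scene outer corners',((plane(c,[f(247,318),f(288,384)],39)-O)@B))
for n in("top","wrist"):
    c=r.calibration(n);p,d=r.snapshot(n);Q=(cloud(c,d)-O)@B
    m=((Q[...,2]>56)&(Q[...,2]<70)&(Q[...,0]<150)&(Q[...,0]>0)&(abs(Q[...,1])<110)).astype(np.uint8)
    m=cv2.morphologyEx(m,2,np.ones((3,3)))
    cs=cv2.findContours(m,0,1)[0]; 
    if cs:
        cn=max(cs,key=cv2.contourArea)
        w=((plane(c,cn.reshape(-1,2),63)-O)@B)[:,:2].astype(np.float32)
        rc=cv2.minAreaRect(w);print(n,rc,cv2.boxPoints(rc))
    if n=="top":cv2.imwrite("pics/t14.png",cv2.resize(p[130:290,200:400],None,fx=3.5,fy=3.5,interpolation=2)[:,:,::-1])
E
```

```text
scene outer corners [[ 28.7  56.   39. ]
 [ 34.6 -64.   39. ]]
top ((57.262290954589844, 12.845159530639648), (6.191409587860107, 6.058303356170654), 88.66748809814453) [[54.2  9.8]
 [60.2  9.7]
 [60.4 15.9]
 [54.3 16. ]]
wrist ((56.21571731567383, -0.6050758361816406), (13.915385246276855, 80.87723541259766), 0.6462016105651855) [[ 48.8  39.8]
 [ 49.7 -41.1]
 [ 63.6 -41. ]
 [ 62.7  39.9]]
```

View pics/t14.png

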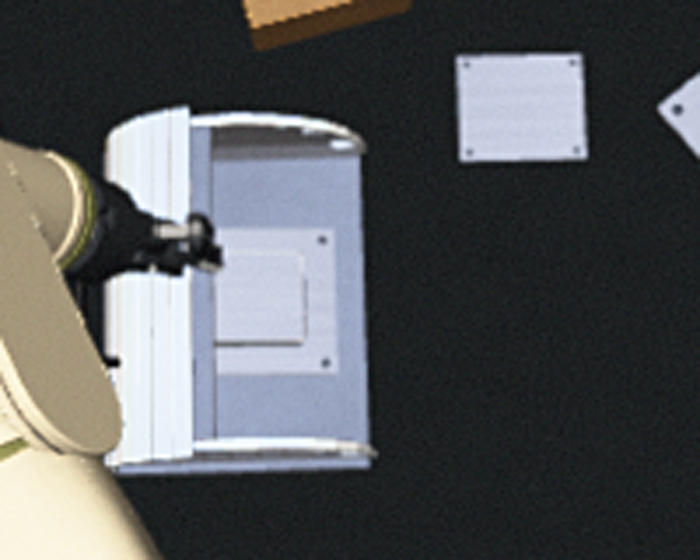

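```bash
python3 - <<'E'
from h import *
c=r.calibration("wrist");p,d=r.snapshot("wrist");Q=(cloud(c,d)-O)@B
for u in (276,280,285,290,295,300,304,312,316): print(u,[Q[v,u].round().tolist() for v in (165,190)],Q[128,u].round())
c=r.calibration("top");p,d=r.snapshot("top");Q=(cloud(c,d)-O)@B
f=lambda x,y:(int(200+x/3.5),int(130+y/3.5))
for x in range(205,340,12):
    u,v=f(x,300);u2,v2=f(x,355); print(x,np.median(Q[v-4:v+5,u],0).round(),np.median(Q[v2-1:v2+2,u2],0).round())
E
```

```text
276 [[93.0, -22.0, 74.0], [123.0, -19.0, 156.0]] [ 82. -59.  48.]
280 [[88.0, -22.0, 73.0], [90.0, 5.0, 75.0]] [ 77. -59.  48.]
285 [[82.0, -21.0, 73.0], [193.0, -75.0, 354.0]] [ 71. -59.  47.]
290 [[76.0, -20.0, 71.0], [77.0, 8.0, 71.0]] [ 64. -59.  46.]
295 [[70.0, -20.0, 71.0], [193.0, -75.0, 354.0]] [ 57. -58.  44.]
300 [[63.0, -19.0, 69.0], [64.0, 10.0, 70.0]] [ 50. -58.  44.]
304 [[57.0, -18.0, 68.0], [59.0, 11.0, 69.0]] [ 45. -58.  43.]
312 [[33.0, -12.0, 41.0], [34.0, 21.0, 41.0]] [ 33. -58.  42.]
316 [[27.0, -11.0, 40.0], [28.0, 21.0, 41.0]] [ 27. -57.  41.]
205 [131.  16. 153.] [131.  65. 158.]
217 [125.   2.  78.] [128.  47.  55.]
229 [117.   2.  78.] [119.  46.  52.]
241 [108.  -0.  75.] [110.  46.  52.]
253 [96.  2. 74.] [98. 47. 50.]
265 [87.  1. 69.] [89. 46. 51.]
277 [75.  2. 70.] [77. 46. 44.]
289 [66.  2. 69.] [68. 47. 48.]
301 [54.  2. 70.] [56. 47. 47.]
313 [45. -3. 44.] [47. 47. 42.]
325 [36. -3. 39.] [38. 46. 43.]
337 [24. -3. 35.] [25. 46. 35.]
```

The depth shows the hatch tilted about 8-9°. Its far edge (x about 172) has come down on top of the back stop at x = 160. I'll press on the panel, drag it about 20 mm outward so it drops off, then push it home.

```bash
python3 - <<'E'
from h import *
go([70,0,140],Ry(80,0))
E
```

```text
shift cm [10.4  0.1  0.7] rot [-0.1 38.4  0.1] |rot| 38.4
```

Emit:
servo_tool([
  [[255, 1, 0, 1, 0, 8, 0], [255, 2, 0, 2, 0, 16, 0], [255, 4, 0, 2, 0, 24, 0], [255, 6, 0.1, 1.5, 0, 32, 0], [255, 8, 0.1, 1, 0, 38.4, 0], [255, 10.4, 0.1, 0.7, 0, 38.4, 0], [255, 10.4, 0.1, 0.7, 0, 38.4, 0]],
], force=60)

```text
time: 14.4
tool_pos: [519.4, 108.6, 136.7]
tcp_rot: [-177.8, 79.9, 95.2]
ft_force: [-0.6, 0.2, -0.3]
finger_gap: -0.0
```

```bash
python3 - <<'E'
from h import *
st()
go([70,0,74],Ry(80,0))
E
```

```text
t 14.4 tcp bay [ 68.4   2.5 136.7] J [ -0.7   0.3 103.5  10.3  77.5  84. ] F [-0.6  0.2 -0.3] gap -0.0
axes in bay (cols x,y,z):
 [[ 0.2 -0.  -1. ]
 [ 0.  -1.   0. ]
 [-1.  -0.  -0.2]]
shift cm [6.2 0.3 0.9] rot [-0.4 -0.1  0.3] |rot| 0.5
```

Emit:
servo_tool([
  [[255, 3, 0.2, 0.5, 0, 0, 0], [255, 5.5, 0.3, 0.9, 0, 0, 0], [255, 6.0, 0.3, 1, 0, 0, 0], [255, 6.4, 0.3, 1.1, 0, 0, 0], [255, 6.7, 0.3, 1.1, 0, 0, 0], [255, 6.7, 0.3, 1.1, 0, 0, 0]],
])

```text
time: 15.0
tool_pos: [526.1, 112.4, 74.4]
tcp_rot: [179.1, 79.9, 92.4]
ft_force: [-0.4, 1.0, -0.3]
finger_gap: -0.1
```

```bash
python3 - <<'E'
from h import *
st()
E
```

```text
t 15.0 tcp bay [71.8 -4.4 74.4] J [ -0.3   5.  105.6  10.7  70.2  82.8] F [-0.4  1.  -0.3] gap -0.1
axes in bay (cols x,y,z):
 [[ 0.2 -0.  -1. ]
 [-0.  -1.   0. ]
 [-1.   0.  -0.2]]
```

Emit:
servo_tool([
  [[255, 0.3, 0, 0, 0, 0, 0], [255, 0.6, 0, 0.1, 0, 0, 0], [255, 0.6, 0, 0.1, 0, 0, 0]],
])

```text
time: 15.3
tool_pos: [526.5, 112.6, 70.0]
tcp_rot: [178.9, 79.9, 92.1]
ft_force: [-8.1, 0.1, 18.5]
finger_gap: -0.2
```

Emit:
servo_tool([
  [[255, -0.1, 0, 0.4, 0, 0, 0], [255, -0.1, 0, 0.8, 0, 0, 0], [255, -0.2, 0, 1.2, 0, 0, 0], [255, -0.2, 0, 1.6, 0, 0, 0], [255, -0.3, 0, 2.0, 0, 0, 0], [255, -0.3, 0, 2.4, 0, 0, 0]],
])

```text
time: 15.9
tool_pos: [526.9, 87.8, 66.3]
tcp_rot: [179.5, 79.9, 92.7]
ft_force: [-0.4, 1.6, 4.0]
finger_gap: -0.2
```

```bash
python3 - <<'E'
from h import *
st()
c=r.calibration("wrist");p,d=r.snapshot("wrist"); cv2.imwrite("pics/w15.png",p[:,:,::-1])
E
```

```text
t 15.9 tcp bay [47.3 -3.8 66.3] J [ -3.    5.5 106.   10.7  69.8  80. ] F [-0.4  1.6  4. ] gap -0.2
axes in bay (cols x,y,z):
 [[ 0.2 -0.  -1. ]
 [-0.  -1.   0. ]
 [-1.   0.  -0.2]]
```

View pics/w15.png

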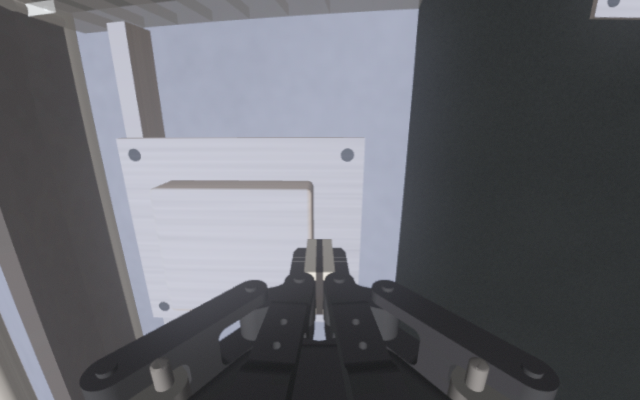

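```bash
python3 - <<'E'
from h import *
c=r.calibration("wrist");p,d=r.snapshot("wrist");Q=(cloud(c,d)-O)@B
for v in (165,215):
  print(v,[(u,*Q[v,u].round().astype(int)) for u in range(115,415,12)])
E
```

```text
165 [(115, np.int64(205), np.int64(-45), np.int64(34)), (127, np.int64(169), np.int64(-50), np.int64(60)), (139, np.int64(160), np.int64(-50), np.int64(60)), (151, np.int64(153), np.int64(-50), np.int64(58)), (163, np.int64(145), np.int64(-50), np.int64(57)), (175, np.int64(138), np.int64(-50), np.int64(55)), (187, np.int64(130), np.int64(-50), np.int64(55)), (199, np.int64(123), np.int64(-50), np.int64(54)), (211, np.int64(115), np.int64(-50), np.int64(53)), (223, np.int64(108), np.int64(-50), np.int64(51)), (235, np.int64(101), np.int64(-50), np.int64(51)), (247, np.int64(93), np.int64(-50), np.int64(50)), (259, np.int64(86), np.int64(-50), np.int64(48)), (271, np.int64(79), np.int64(-50), np.int64(47)), (283, np.int64(72), np.int64(-50), np.int64(47)), (295, np.int64(65), np.int64(-50), np.int64(44)), (307, np.int64(57), np.int64(-50), np.int64(44)), (319, np.int64(50), np.int64(-50), np.int64(43)), (331, np.int64(43), np.int64(-50), np.int64(43)), (343, np.int64(36), np.int64(-50), np.int64(40)), (355, np.int64(29), np.int64(-50), np.int64(40)), (367, np.int64(22), np.int64(-49),
[... 722 characters left out ...]
)), (247, np.int64(85), np.int64(-27), np.int64(73)), (259, np.int64(79), np.int64(-26), np.int64(71)), (271, np.int64(72), np.int64(-27), np.int64(70)), (283, np.int64(66), np.int64(-27), np.int64(70)), (295, np.int64(59), np.int64(-27), np.int64(69)), (307, np.int64(53), np.int64(-27), np.int64(67)), (319, np.int64(50), np.int64(-18), np.int64(43)), (331, np.int64(43), np.int64(-18), np.int64(43)), (343, np.int64(35), np.int64(-18), np.int64(41)), (355, np.int64(28), np.int64(-18), np.int64(39)), (367, np.int64(20), np.int64(-17), np.int64(35)), (379, np.int64(13), np.int64(-17), np.int64(35)), (391, np.int64(5), np.int64(-18), np.int64(35)), (403, np.int64(-7), np.int64(-6), np.int64(0))]
```

The finger slid along the panel and the hatch hardly moved (outer edge x about 25, far edge about 172). I'll pinch the panel across its 80 mm width and draw it out instead, turning the tool 90° first.

Emit:
servo_tool([
  [[255, -5, 0, 0, 0, 0, 0], [120, -6, 0, -1, -8, 0, 0], [0, -6, -0.2, -2.5, -16, 0, 0], [0, -6, -0.3, -2.5, -24, 0, 0], [0, -6, -0.3, -2.5, -32, 0, 0], [0, -6, -0.3, -2.5, -40, 0, 0], [0, -6, -0.3, -2.5, -48, 0, 0], [0, -6, -0.3, -2.5, -56, 0, 0]],
])

```text
time: 16.8
tool_pos: [522.4, 101.7, 128.7]
tcp_rot: [123.7, 79.9, 93.2]
ft_force: [0.1, -0.4, 0.1]
finger_gap: 85.3
```

Emit:
servo_tool([
  [[0, 0, 0, 0, -8, 0, 0], [0, 0, 0, 0, -16, 0, 0], [0, 0, 0, 0, -24, 0, 0], [0, 0, 0, 0, -32, 0, 0], [0, 0, 0, 0, -34, 0, 0], [0, 0, 0, 0, -34, 0, 0]],
])

```text
time: 17.4
tool_pos: [522.4, 101.8, 128.8]
tcp_rot: [90.0, 79.9, 93.2]
ft_force: [0.2, -0.0, -0.1]
finger_gap: 85.4
```

```bash
python3 - <<'E'
from h import *
st()
c=r.calibration("wrist");p,d=r.snapshot("wrist"); cv2.imwrite("pics/w16.png",p[:,:,::-1]); np.save('w16.npy',(cloud(c,d)-O)@B)
R0=Ry(81,0)@Ro.from_euler('x',-90,degrees=True).as_matrix(); go([72,0,110],R0)
E
```

```text
t 17.4 tcp bay [ 61.5  -0.1 128.8] J [ -1.4   0.8 103.9  10.3  76.4  -7.2] F [ 0.2 -0.  -0.1] gap 85.4
axes in bay (cols x,y,z):
 [[ 0.2  1.  -0. ]
 [-0.  -0.  -1. ]
 [-1.   0.2 -0. ]]
shift cm [ 2.   0.7 -0. ] rot [-0.2  0.  -1.1] |rot| 1.1
```

View pics/w16.png

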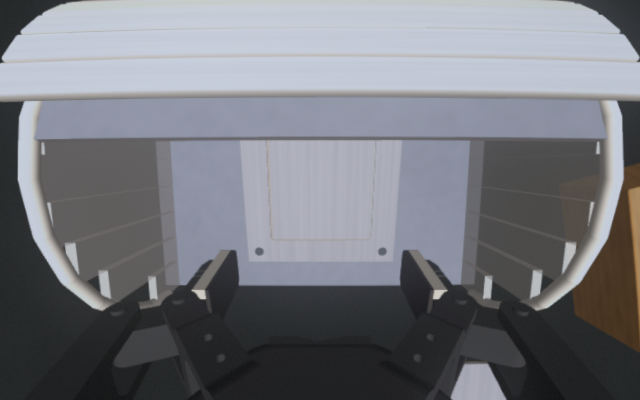

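```bash
python3 - <<'E'
from h import *
Q=np.load('w16.npy'); p=cv2.imread('pics/w16.png',0)
for v in (150,180,210,235):
    row=p[v].astype(int); g=abs(np.diff(row)); 
    e=[u for u in range(235,410) if g[u]>12]
    print(v,e,[Q[v,u].round(1).tolist() for u in (275,320,368)])
c=r.calibration('wrist')
for v,z in((150,76),(180,73),(210,71),(235,68)): print(v,((plane(c,[(268,v),(374,v)],z)-O)@B).round(1).tolist())
cv2.imwrite('pics/w16c.png',cv2.resize(cv2.imread('pics/w16.png')[130:280,220:420],None,fx=4,fy=4,interpolation=2))
E
```

```text
150 [240] [[121.3, 31.6, 79.0], [121.2, -0.8, 79.2], [121.3, -35.5, 77.4]]
180 [242, 268] [[99.6, 32.5, 75.7], [99.5, -0.8, 75.2], [99.5, -36.3, 75.5]]
210 [] [[76.5, 33.7, 71.6], [76.4, -0.7, 71.2], [76.2, -37.7, 70.2]]
235 [271] [[56.0, 34.7, 68.1], [55.8, -0.7, 67.5], [55.9, -38.5, 67.9]]
150 [[121.6, 37.0, 76.0], [121.4, -40.4, 76.0]]
180 [[99.5, 38.1, 73.0], [99.3, -41.4, 73.0]]
210 [[76.5, 39.1, 71.0], [76.2, -42.3, 71.0]]
235 [[56.1, 40.1, 68.0], [55.8, -43.3, 68.0]]
```

View pics/w16c.png

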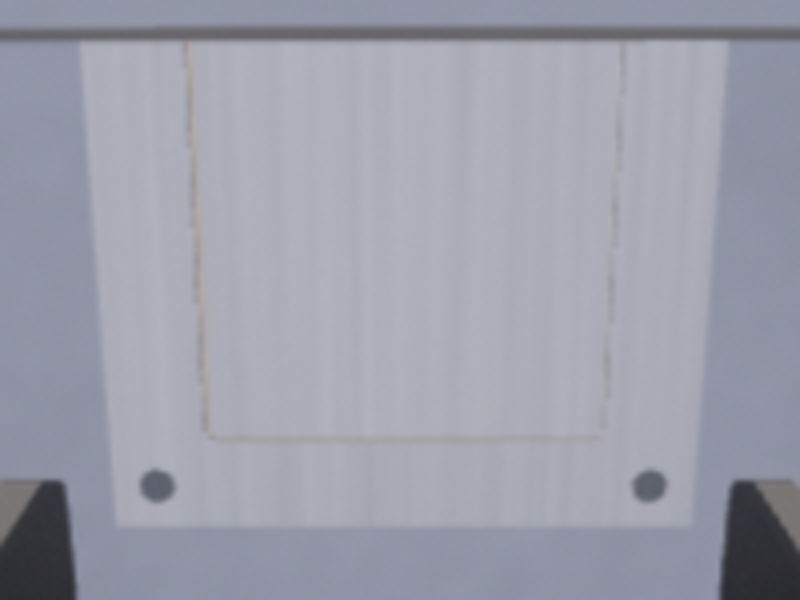

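Emit:
servo_tool([
  [[0, 3, -0.2, 0.1, 0, 0, 0], [0, 6, -0.3, 0.1, 0, 0, 0], [0, 6.8, -0.4, 0.1, 0, 0, 0], [0, 7.5, -0.4, 0.1, 0, 0, 0], [0, 7.7, -0.4, 0.1, 0, 0, 0], [0, 7.8, -0.4, 0.1, 0, 0, 0]],
])

```text
time: 18.05
tool_pos: [524.3, 111.7, 53.0]
tcp_rot: [89.1, 79.9, 92.3]
ft_force: [-0.1, -0.2, 0.5]
finger_gap: 85.1
```

```bash
python3 - <<'E'
from h import *
st()
c=r.calibration("wrist");p,d=r.snapshot("wrist"); cv2.imwrite("pics/w17.png",p[:,:,::-1])
E
```

```text
t 18.05 tcp bay [71.2 -2.6 53. ] J [ -0.4   6.4 106.6  10.9  67.9  -7.7] F [-0.1 -0.2  0.5] gap 85.1
axes in bay (cols x,y,z):
 [[ 0.2  1.  -0. ]
 [-0.  -0.  -1. ]
 [-1.   0.2  0. ]]
```

View pics/w17.png

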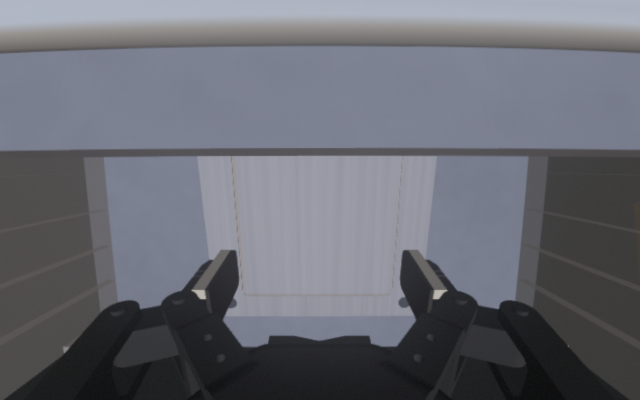

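The fingers (inner faces at 238 and 401) just straddle the panel (239 to 398). I'll lower slowly.

Emit:
servo_tool([
  [[0, 0.3, 0, 0, 0, 0, 0], [0, 0.6, 0, 0, 0, 0, 0], [0, 0.9, 0, 0, 0, 0, 0], [0, 1.1, 0, 0, 0, 0, 0], [0, 1.1, 0, 0, 0, 0, 0]],
])

```text
time: 18.6
tool_pos: [522.9, 113.7, 40.6]
tcp_rot: [89.9, 79.9, 93.1]
ft_force: [0.6, 0.2, 0.2]
finger_gap: 85.2
```

Emit:
servo_tool([
  [[60, 0, 0, 0, 0, 0, 0], [60, 0, 0, 0, 0, 0, 0], [60, 0, 0, 0, 0, 0, 0]],
], force=60)

```text
time: 18.9
tool_pos: [523.5, 113.6, 41.5]
tcp_rot: [89.5, 79.9, 92.7]
ft_force: [-1.0, -0.5, 4.6]
finger_gap: 78.8
```

Emit:
servo_tool([
  [[60, -0.4, -0.4, 0, 0, 0, 0], [60, -0.6, -1, 0, 0, 0, 0], [60, -0.8, -2, 0, 0, 0, 0], [60, -1, -3, 0, 0, 0, 0], [60, -1, -3.1, 0, 0, 0, -4], [60, -1, -3.1, 0, 0, 0, -9], [60, -1, -3.1, 0, 0, 0, -9]],
])

```text
time: 19.6
tool_pos: [525.1, 81.7, 45.6]
tcp_rot: [86.2, 89.0, 89.4]
ft_force: [-0.2, 0.5, -4.1]
finger_gap: 78.7
```

```bash
python3 - <<'E'
from h import *
st()
c=r.calibration("wrist");p,d=r.snapshot("wrist"); cv2.imwrite("pics/w18.png",p[:,:,::-1]); Q=(cloud(c,d)-O)@B
for v in range(140,300,15): print(v,Q[v,320].round(),Q[v,210].round())
p,d=r.snapshot("scene"); cv2.imwrite("pics/s18.png",cv2.resize(p[60:310,220:480],None,fx=2.4,fy=2.4,interpolation=2)[:,:,::-1])
E
```

```text
t 19.6 tcp bay [41.3 -1.6 45.6] J [  2.6   6.7 106.4   1.1  66.8  -1.1] F [-0.2  0.5 -4.1] gap 78.7
axes in bay (cols x,y,z):
 [[ 0.  1. -0.]
 [-0. -0. -1.]
 [-1.  0.  0.]]
140 [106.  -2.  73.] [104.  53.  49.]
155 [99. -2. 73.] [97. 53. 49.]
170 [93. -2. 74.] [89. 54. 50.]
185 [87. -2. 74.] [81. 55. 49.]
200 [80. -2. 73.] [73. 56. 49.]
215 [73. -2. 73.] [65. 56. 50.]
230 [67. -2. 75.] [56. 58. 49.]
245 [59. -2. 74.] [47. 59. 49.]
260 [52. -2. 75.] [39. 59. 50.]
275 [44. -2. 75.] [51. 44. 87.]
290 [36. -2. 74.] [49. 42. 94.]
```

View pics/w18.png

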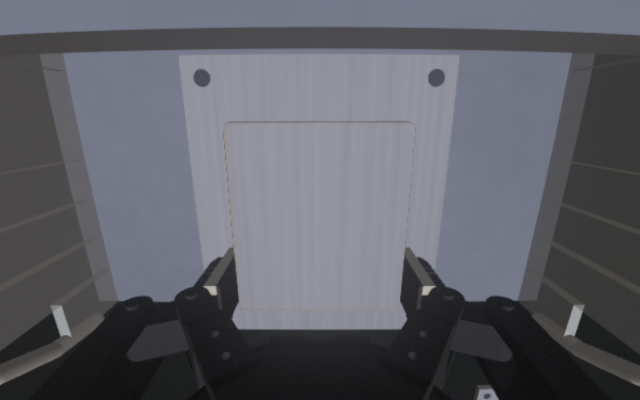

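View pics/s18.png

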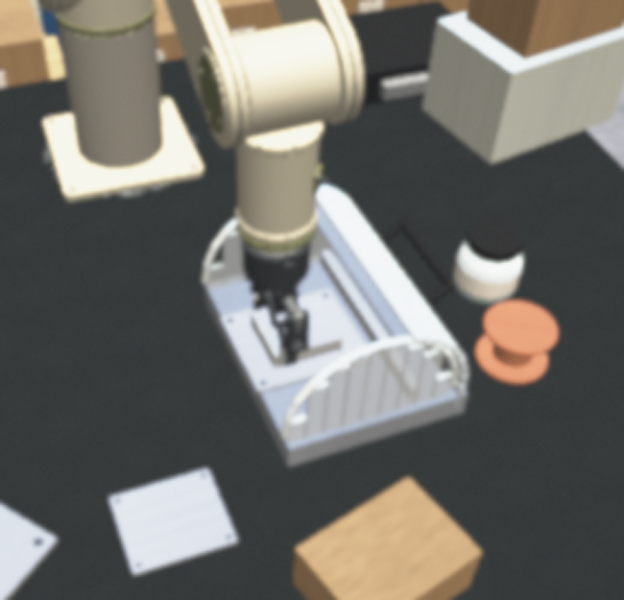

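The hatch is held flat about 10 mm above the floor, just short of the stop. I'll lower it, let it settle, then push it home.

Emit:
servo_tool([
  [[60, 0.4, 0, 0, 0, 0, -0.5], [60, 0.8, 0, 0, 0, 0, -0.8], [60, 1.0, 0, 0, 0, 0, -0.8], [60, 1.0, 0, 0, 0, 0, -0.8], [30, 1.0, 0, 0, 0, 0, -0.8], [30, 1.0, 0, 0, 0, 0, -0.8], [30, 1.0, 0, 0, 0, 0, -0.8]],
])

```text
time: 20.4
tool_pos: [525.4, 81.5, 35.8]
tcp_rot: [71.7, 89.7, 74.8]
ft_force: [0.1, -2.7, 1.5]
finger_gap: 78.5
```

```bash
python3 - <<'E'
from h import *
st()
c=r.calibration("wrist");p,d=r.snapshot("wrist"); cv2.imwrite("pics/w19.png",p[:,:,::-1]); Q=(cloud(c,d)-O)@B
for v in range(80,300,15): print(v,Q[v,320].round(),Q[v,210].round())
E
```

```text
t 20.4 tcp bay [41.1 -2.  35.8] J [  3.1   7.6 106.6   0.3  65.7  -0.2] F [ 0.1 -2.7  1.5] gap 78.5
axes in bay (cols x,y,z):
 [[ 0.  1. -0.]
 [-0. -0. -1.]
 [-1.  0.  0.]]
80 [131.  -2.  39.] [131.  48.  41.]
95 [125.  -2.  39.] [125.  50.  39.]
110 [118.  -2.  39.] [118.  50.  40.]
125 [112.  -2.  64.] [111.  51.  39.]
140 [106.  -2.  63.] [104.  52.  39.]
155 [100.  -2.  64.] [97. 52. 41.]
170 [93. -2. 64.] [89. 53. 40.]
185 [87. -2. 65.] [82. 54. 41.]
200 [80. -2. 64.] [73. 55. 40.]
215 [74. -2. 65.] [65. 56. 40.]
230 [67. -2. 64.] [57. 57. 41.]
245 [59. -2. 65.] [48. 58. 41.]
260 [52. -2. 64.] [38. 59. 40.]
275 [44. -2. 65.] [51. 44. 77.]
290 [36. -2. 65.] [49. 42. 84.]
```

View pics/w19.png

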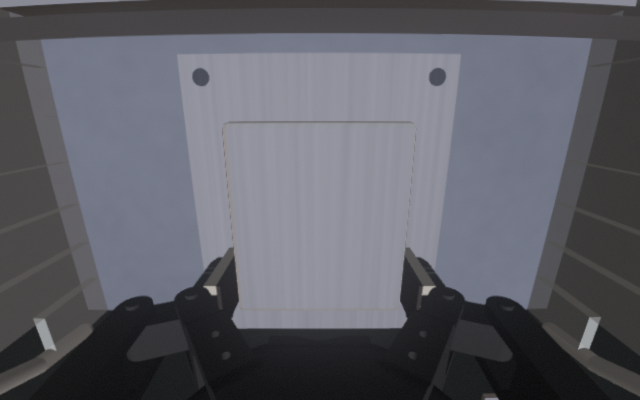

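```bash
python3 - <<'E'
from h import *
c=r.calibration("wrist"); print(w2b(c['pose'][:3,3]), w2b(r.sense()['tool_pos']))
E
```

```text
[115.4  -1.8 179.1] [41.1 -2.  35.8]
```

The hatch lies flat on the floor (panel top z about 64, flange 39-40). The wrist camera stands close over the shutter, so I'll let go, back out and push the panel's outer face with a leaning tool.

Emit:
servo_tool([
  [[0, 0, 0, 0, 0, 0, 0], [0, 0, 0, 0, 0, 0, 0], [0, -3, 0, 0, 0, 0, 0], [0, -6, 0, 0, 0, 0, 0], [60, -6, -2, 0, 0, 0, 8], [130, -6, -4, 0, 0, 0, 16], [130, -6, -5.5, 0, 0, 0, 25], [130, -6, -5.5, 0, 0, 0, 25]],
])

```text
time: 21.25
tool_pos: [528.2, 21.5, 94.2]
tcp_rot: [89.9, 64.5, 92.7]
ft_force: [-1.2, -0.4, -0.9]
finger_gap: 41.9
```

```bash
python3 - <<'E'
from h import *
st()
R0=Ry(65,0)@Ro.from_euler('x',-90,degrees=True).as_matrix(); go([-3,-2,46],R0)
c=r.calibration("wrist");p,d=r.snapshot("wrist"); cv2.imwrite("pics/w20.png",p[:,:,::-1]); Q=(cloud(c,d)-O)@B
for v in range(140,260,8): print(v,Q[v,320].round())
p,d=r.snapshot("top"); cv2.imwrite("pics/t20.png",cv2.resize(p[130:290,200:400],None,fx=3.5,fy=3.5,interpolation=2)[:,:,::-1])
E
```

```text
t 21.25 tcp bay [-19.   -1.3  94.2] J [-19.5   8.9 102.5  23.9  79.8 -28.9] F [-1.2 -0.4 -0.9] gap 41.9
axes in bay (cols x,y,z):
 [[ 0.4  0.9 -0. ]
 [-0.  -0.  -1. ]
 [-0.9  0.4  0. ]]
shift cm [ 5.  -0.6  0.1] rot [-0.5  0.3 -0.5] |rot| 0.8
140 [59. -3. 63.]
148 [53. -3. 64.]
156 [47. -2. 63.]
164 [41. -2. 64.]
172 [35. -2. 63.]
180 [30. -2. 63.]
188 [24. -2. 63.]
196 [22. -2. 39.]
204 [16. -2. 38.]
212 [10. -2. 40.]
220 [ 3. -2. 40.]
228 [-3. -2. 40.]
236 [-8. -2.  1.]
244 [-15.  -2.  -1.]
252 [-23.  -2.   0.]
```

View pics/w20.png

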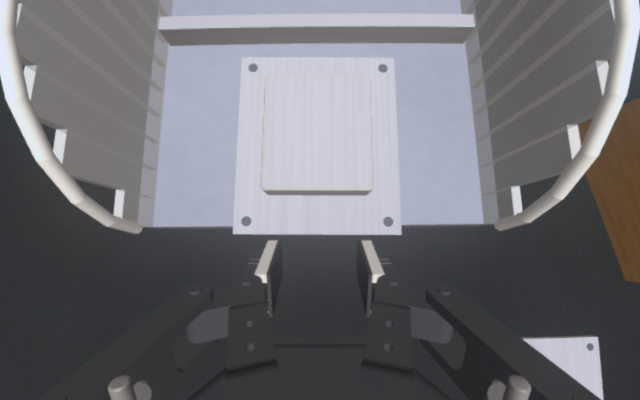

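The view is clear: panel outer face at x = 23, outer edge at about -7.5, so there are about 17 mm to go.

Emit:
servo_tool([
  [[130, 2.5, -0.3, 0.1, 0, 0, 0], [130, 5, -0.6, 0.1, 0, 0, 0], [130, 5, -0.6, 0.1, 0, 0, 0], [130, 5.2, -0.1, 0.1, 0, 0, 0], [130, 5.4, 0.4, 0.1, 0, 0, 0], [130, 5.6, 0.9, 0.1, 0, 0, 0], [130, 5.8, 1.3, 0.1, 0, 0, 0], [130, 5.9, 1.6, 0.1, 0, 0, 0]],
])

```text
time: 22.15
tool_pos: [527.7, 66.0, 49.7]
tcp_rot: [89.6, 64.8, 92.8]
ft_force: [0.3, -3.4, 2.1]
finger_gap: 41.7
```

```bash
python3 - <<'E'
from h import *
st()
c=r.calibration("wrist");p,d=r.snapshot("wrist"); cv2.imwrite("pics/w21.png",p[:,:,::-1]); Q=(cloud(c,d)-O)@B
for v in range(60,260,8): print(v,Q[v,320].round())
E
```

```text
t 22.15 tcp bay [25.5 -3.4 49.7] J [-14.9  11.2 105.1  25.1  73.5 -27.4] F [ 0.3 -3.4  2.1] gap 41.7
axes in bay (cols x,y,z):
 [[ 0.4  0.9 -0. ]
 [-0.  -0.  -1. ]
 [-0.9  0.4  0. ]]
60 [152.  -4.  39.]
68 [146.  -4.  39.]
76 [141.  -4.  38.]
84 [121.  -4.  62.]
92 [116.  -4.  63.]
100 [111.  -4.  63.]
108 [106.  -4.  63.]
116 [101.  -4.  64.]
124 [96. -4. 65.]
132 [92. -4. 63.]
140 [87. -4. 62.]
148 [83. -4. 63.]
156 [78. -4. 64.]
164 [74. -4. 62.]
172 [69. -4. 63.]
180 [65. -4. 63.]
188 [60. -4. 63.]
196 [56. -4. 64.]
204 [51. -4. 64.]
212 [47. -4. 63.]
220 [43. -4. 63.]
228 [39. -4. 63.]
236 [34. -4. 63.]
244 [30. -4. 39.]
252 [25. -4. 39.]
```

View pics/w21.png

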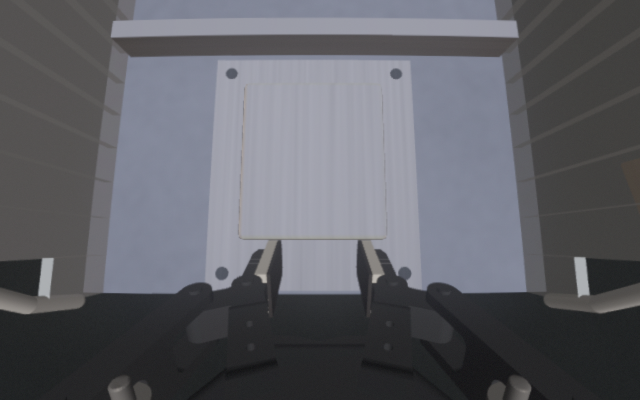

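Emit:
servo_tool([
  [[130, 0.2, 0.3, 0, 0, 0, 0], [130, 0.3, 0.6, 0, 0, 0, 0], [130, 0.4, 0.8, 0, 0, 0, 0], [130, 0.4, 0.9, 0, 0, 0, 0]],
])

```text
time: 22.6
tool_pos: [527.0, 73.6, 48.8]
tcp_rot: [89.7, 65.0, 92.9]
ft_force: [0.1, -17.9, 0.2]
finger_gap: 42.1
```

Emit:
servo_tool([
  [[130, 0.1, 0.2, 0, 0, 0, 0], [130, 0.1, 0.3, 0, 0, 0, 0], [130, 0.1, 0.3, 0, 0, 0, 0]],
])

```text
time: 22.9
tool_pos: [527.1, 73.9, 48.9]
tcp_rot: [89.7, 65.2, 92.8]
ft_force: [-2.8, -29.0, 2.0]
finger_gap: 41.9
```

```bash
python3 - <<'E'
from h import *
st()
c=r.calibration("wrist");p,d=r.snapshot("wrist"); cv2.imwrite("pics/w22.png",p[:,:,::-1]); Q=(cloud(c,d)-O)@B
for v in range(44,72,3): print(v,Q[v,270].round(),Q[v,370].round())
for v in range(225,255,3): print(v,Q[v,320].round())
E
```

```text
t 22.9 tcp bay [33.3 -3.2 48.9] J [-13.8  10.8 105.5  24.9  72.8 -26.3] F [ -2.8 -29.    2. ] gap 41.9
axes in bay (cols x,y,z):
 [[ 0.4  0.9 -0. ]
 [-0.  -0.  -1. ]
 [-0.9  0.4  0. ]]
44 [159.  27.  54.] [160. -35.  54.]
47 [159.  27.  52.] [160. -35.  51.]
50 [159.  27.  49.] [160. -36.  48.]
53 [160.  28.  45.] [159. -36.  46.]
56 [161.  29.  41.] [160. -37.  41.]
59 [160.  29.  39.] [160. -38.  38.]
62 [158.  29.  39.] [157. -37.  40.]
65 [154.  29.  40.] [155. -37.  39.]
68 [153.  29.  39.] [153. -37.  39.]
71 [151.  29.  39.] [151. -37.  39.]
225 [48. -4. 62.]
228 [47. -4. 62.]
231 [45. -4. 63.]
234 [43. -4. 63.]
237 [42. -4. 62.]
240 [40. -4. 62.]
243 [38. -4. 39.]
246 [37. -4. 40.]
249 [35. -4. 39.]
252 [33. -4. 39.]
```

View pics/w22.png

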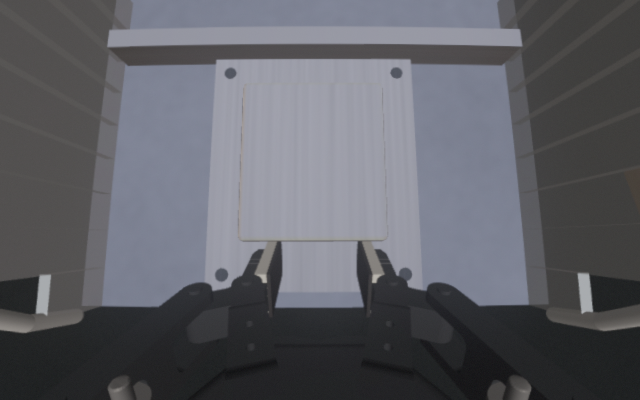

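The hatch is home: its far edge meets the stop face at x = 160 on both sides, so it is square, and the wrist read 29 N when it seated. I'll back out and go for the bar.

Emit:
servo_tool([
  [[130, 0, -1, 0, 0, 0, 0], [130, -1, -2, 0, 0, 0, 0], [150, -6, -2, 0, 0, 0, 0], [165, -11, -2, 0, 0, 0, 0], [165, -16, -2, 0, 0, 0, 0], [165, -21, -2, 0, 8, 0, 0], [165, -21, -2, 0, 16, 0, 0], [165, -21, -2, 0, 24, 0, 0]],
])

```text
time: 23.75
tool_pos: [532.9, -29.8, 233.1]
tcp_rot: [113.7, 64.8, 92.6]
ft_force: [-1.0, 0.4, -0.9]
finger_gap: 30.0
```

```bash
python3 - <<'E'
from h import *
st()
go([60,0,250],Ry(90,0))
E
```

```text
t 23.75 tcp bay [-70.5  -3.1 233.1] J [-24.1   4.   92.5  22.5  95.1  -3.2] F [-1.   0.4 -0.9] gap 30.0
axes in bay (cols x,y,z):
 [[ 0.4  0.8 -0.4]
 [-0.  -0.4 -0.9]
 [-0.9  0.4 -0.2]]
shift cm [ 4.  11.3 -5.5] rot [ 64.5 -22.2 -14.7] |rot| 69.7
```

Emit:
servo_tool([
  [[165, 0.5, 1.4, -0.7, 7.9, -2.7, -1.8], [165, 1, 2.8, -1.4, 15.8, -5.4, -3.6], [165, 1.5, 4.2, -2.1, 23.7, -8.1, -5.4], [165, 2, 5.6, -2.7, 31.6, -10.8, -7.2], [165, 2.5, 7, -3.4, 39.5, -13.5, -9], [165, 3, 8.5, -4.1, 47.4, -16.3, -10.8], [165, 3.5, 10, -4.8, 55.3, -19, -12.6], [165, 4, 11.3, -5.5, 62, -21.3, -14.1]],
])

```text
time: 24.55
tool_pos: [519.9, 102.7, 248.8]
tcp_rot: [151.9, 89.0, 67.7]
ft_force: [1.4, 0.7, 1.2]
finger_gap: 30.2
```

```bash
python3 - <<'E'
from h import *
st()
go([236,0,230],Ry(90,0))
E
```

```text
t 24.55 tcp bay [ 62.5   2.3 248.8] J [ 5.  -4.4 95.5  0.9 88.4 89.2] F [1.4 0.7 1.2] gap 30.2
axes in bay (cols x,y,z):
 [[ 0.  0. -1.]
 [-0. -1. -0.]
 [-1.  0. -0.]]
shift cm [  2.1   1.  -17.3] rot [ 2.5 -0.9 -0.5] |rot| 2.7
```

Emit:
servo_tool([
  [[165, 0, 0.3, -4, 1, 0, 0], [165, 0.5, 0.4, -8, 2.5, -0.9, -0.5], [165, 1, 0.4, -12, 2.5, -0.9, -0.5], [165, 2, 0.4, -16.9, 2.5, -0.9, -0.5], [165, 2, 0.4, -16.9, 2.5, -0.9, -0.5], [165, 2, 0.4, -16.9, 2.5, -0.9, -0.5]],
])

```text
time: 25.15
tool_pos: [505.6, 271.3, 230.4]
tcp_rot: [-112.7, 89.9, 161.1]
ft_force: [0.8, -0.6, 0.1]
finger_gap: 30.1
```

```bash
python3 - <<'E'
from h import *
st()
c=r.calibration("wrist");p,d=r.snapshot("wrist"); cv2.imwrite("pics/w23.png",p[:,:,::-1]); Q=(cloud(c,d)-O)@B
g=p.max(2); 
m=(g<75)&(Q[...,2]>135)&(Q[...,2]<160)&(Q[...,0]>200)&(Q[...,0]<260)&(abs(Q[...,1])<70)
print(m.sum(),np.median(Q[m],0))
go([232,0,128],Ry(90,0))
E
```

```text
t 25.15 tcp bay [231.7   6.9 230.4] J [ 23.    3.5  89.6   0.1  87.  109.3] F [ 0.8 -0.6  0.1] gap 30.1
axes in bay (cols x,y,z):
 [[ 0.  0. -1.]
 [ 0. -1. -0.]
 [-1. -0. -0.]]
1523 [235.4  -3.5 138.5]
shift cm [10.3  0.7 -0.1] rot [ 0.4 -0.1  0.1] |rot| 0.4
```

View pics/w23.png

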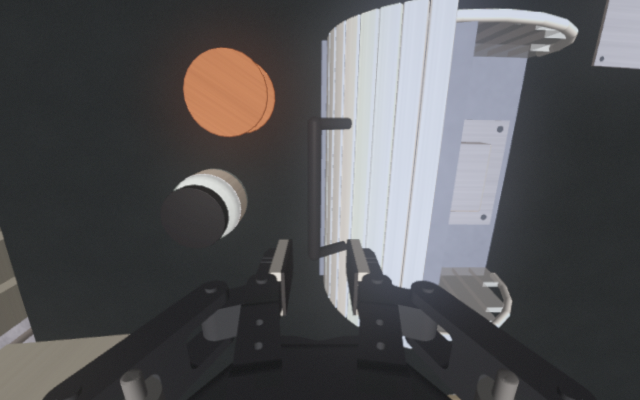

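Emit:
servo_tool([
  [[165, 4, 0.7, -0.7, 0, 0, 0], [165, 8, 0.7, -0.7, 0, 0, 0], [165, 10, 0.7, -0.7, 0, 0, 0], [165, 11, 0.7, -0.7, 0, 0, 0], [165, 11, 0.7, -0.7, 0, 0, 0]],
])

```text
time: 25.7
tool_pos: [512.7, 276.5, 120.0]
tcp_rot: [-104.9, 89.9, 168.6]
ft_force: [-0.5, 0.1, 0.6]
finger_gap: 30.2
```

```bash
python3 - <<'E'
from h import *
s=st()
b=w2b(s['tool_pos'])
# bar trails: tcp x = bar x - 9
for q in np.arange(1.8,0.95,-.1): print(round(q,2),((bar(q)+[-9,0,-14]-b)/10*[-1,1,-1]).round(2)[[2,0]])
E
```

```text
t 25.7 tcp bay [236.4  -0.5 120. ] J [ 23.2   9.4  95.    0.1  75.7 109.7] F [-0.5  0.1  0.6] gap 30.2
axes in bay (cols x,y,z):
 [[ 0.  0. -1.]
 [ 0. -1. -0.]
 [-1. -0. -0.]]
1.8 [-0.9  1.6]
1.7 [-2.1  2.6]
1.6 [-3.2  3.7]
1.5 [-4.2  4.9]
1.4 [-5.   6.2]
1.3 [-5.7  7.6]
1.2 [-6.3  9.1]
1.1 [-6.7 10.6]
1.0 [-7.  12.1]
```

Emit:
servo_tool([
  [[200, 0, 0, 0, 0, 0, 0], [200, 0, 0, 0, 0, 0, 0], [200, -1.2, 0, 1.1, 0, 0, 0], [200, -2.4, 0, 2.1, 0, 0, 0], [200, -3.5, 0, 3.2, 0, 0, 0], [200, -4.5, 0, 4.4, 0, 0, 0], [200, -5.3, 0, 5.7, 0, 0, 0], [200, -6, 0, 7.1, 0, 0, 0]],
])

```text
time: 26.5
tool_pos: [518.9, 208.3, 185.0]
tcp_rot: [134.6, 89.6, 48.3]
ft_force: [-0.1, 5.7, 4.6]
finger_gap: 18.5
```

```bash
python3 - <<'E'
from h import *
s=st()
b=w2b(s['tool_pos'])
for q in np.arange(1.2,-.05,-.1): print(round(q,2),((bar(q)+[-4,0,-12]-b)/10*[-1,1,-1]).round(2)[[2,0]])
c=r.calibration("wrist");p,d=r.snapshot("wrist"); cv2.imwrite("pics/w24.png",p[:,:,::-1])
E
```

```text
t 26.5 tcp bay [168.1  -2.8 185. ] J [ 16.5   2.3  95.6   0.2  81.7 102.8] F [-0.1  5.7  4.6] gap 18.5
axes in bay (cols x,y,z):
 [[ 0.  0. -1.]
 [-0. -1. -0.]
 [-1.  0. -0.]]
1.2 [0.  1.7]
1.1 [-0.4  3.2]
1.0 [-0.7  4.7]
0.9 [-0.8  6.3]
0.8 [-0.8  7.8]
0.7 [-0.6  9.4]
0.6 [-0.2 10.9]
0.5 [ 0.3 12.3]
0.4 [ 0.9 13.8]
0.3 [ 1.7 15.1]
0.2 [ 2.6 16.4]
0.1 [ 3.6 17.5]
-0.0 [ 4.7 18.6]
```

View pics/w24.png

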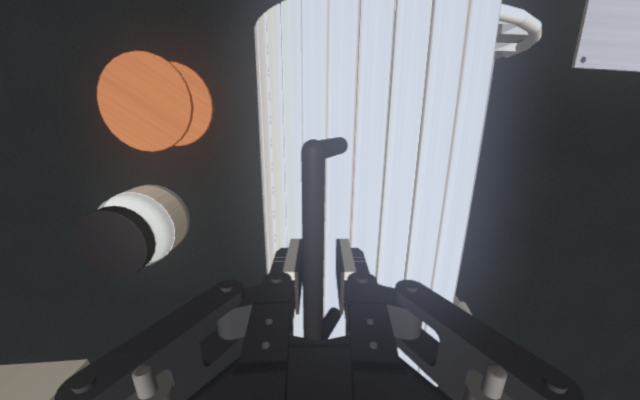

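The bar is caged between the fingers and the shutter is following. I'll keep going.

Emit:
servo_tool([
  [[200, 0, 0, 1.7, 0, 0, 0], [200, -0.4, 0, 3.2, 0, 0, 0], [200, -0.7, 0, 4.7, 0, 0, 0], [200, -0.8, 0, 6.3, 0, 0, 0], [200, -0.8, 0, 7.8, 0, 0, 0], [200, -0.6, 0, 9.4, 0, 0, 0], [200, -0.2, 0, 10.9, 0, 0, 0], [200, 0.3, 0, 12.3, 0, 0, 0]],
])

```text
time: 27.35
tool_pos: [525.2, 82.7, 177.1]
tcp_rot: [-151.5, 89.9, 122.1]
ft_force: [1.1, 2.3, 1.0]
finger_gap: 18.5
```

```bash
python3 - <<'E'
from h import *
s=st()
b=w2b(s['tool_pos'])
for q in np.arange(.4,-.05,-.1): print(round(q,2),((bar(q)+[-4,0,-12]-b)/10*[-1,1,-1]).round(2)[[2,0]])
E
```

```text
t 27.35 tcp bay [ 42.3  -1.8 177.1] J [  3.4  -1.3 100.    0.1  81.3  89.8] F [1.1 2.3 1. ] gap 18.5
axes in bay (cols x,y,z):
 [[ 0.  0. -1.]
 [ 0. -1. -0.]
 [-1. -0. -0.]]
0.4 [0.1 1.2]
0.3 [0.9 2.5]
0.2 [1.8 3.8]
0.1 [2.8 5. ]
0.0 [4. 6.]
```

Emit:
servo_tool([
  [[200, 0.1, 0, 1.2, 0, 0, 0], [200, 0.9, 0, 2.5, 0, 0, 0], [200, 1.8, 0, 3.8, 0, 0, 0], [200, 2.8, 0, 5, 0, 0, 0], [200, 4, 0, 6.1, 0, 0, 0], [200, 4.2, 0, 6.4, 0, 0, 0], [200, 4.2, 0, 6.6, 0, 0, 0], [200, 4.2, 0, 6.6, 0, 0, 0]],
])

```text
time: 28.15
tool_pos: [529.4, 23.3, 135.4]
tcp_rot: [178.0, 89.4, 91.7]
ft_force: [-2.5, 27.0, 6.6]
finger_gap: 18.5
```

```bash
python3 - <<'E'
from h import *
s=st()
c=r.calibration("wrist");p,d=r.snapshot("wrist"); cv2.imwrite("pics/w25.png",p[:,:,::-1]);Q=(cloud(c,d)-O)@B
g=p.max(2); m=(g<90)&(Q[...,2]>140)&(Q[...,2]<175)&(Q[...,0]>-40)&(Q[...,0]<15)&(Q[...,1]<-15)&(Q[...,1]>-55)
print(m.sum(),np.median(Q[m],0),bar(0)+[0,0,6],bar(.05)+[0,0,6])
E
```

```text
t 28.15 tcp bay [-17.3  -2.6 135.4] J [ -3.4   0.4 102.8   0.6  76.8  82.7] F [-2.5 27.   6.6] gap 18.5
axes in bay (cols x,y,z):
 [[ 0.  0. -1.]
 [-0. -1. -0.]
 [-1.  0. -0.]]
1990 [-14.6 -36.2 155. ] [-13.8   0.  155.6] [ -8.6   0.  161.4]
```

View pics/w25.png

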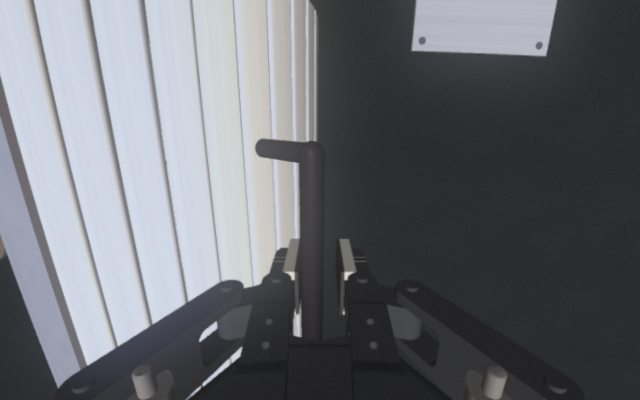

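The bar top is at (-14.6, 155), the shut position for q = 0, and the 27 N reading shows it hard on its end stop. I'll relax, open and withdraw straight up.

Emit:
servo_tool([
  [[200, 0, 0, -0.4, 0, 0, 0], [165, 0, 0, -0.4, 0, 0, 0], [165, 0, 0, -0.3, 0, 0, 0], [165, -2, 0, -0.3, 0, 0, 0], [165, -6, 0, -0.3, 0, 0, 0], [165, -10, 0, 0, 0, 0, 0], [165, -13, 0, 5, 0, 0, 0], [165, -13, 0, 10, 0, 0, 0]],
])

```text
time: 29.0
tool_pos: [537.3, -75.4, 269.8]
tcp_rot: [81.6, 89.6, -4.6]
ft_force: [1.7, 0.2, 1.0]
finger_gap: 30.3
```

Emit:
servo_tool([
  [[165, 0, 0, 5, 0, 0, 0], [165, 0, 0, 10, 0, 0, 0], [165, 0, 0, 15, 0, 0, 0], [165, 0, 0, 15, 0, 0, 0]],
])

```text
time: 29.4
tool_pos: [543.4, -230.9, 263.5]
tcp_rot: [-72.8, 89.9, -159.5]
ft_force: [-0.5, 0.4, -0.2]
finger_gap: 29.8
```

```bash
python3 - <<'E'
from h import *
s=st()
for n in("top","scene","wrist"):
    c=r.calibration(n);p,d=r.snapshot(n);Q=(cloud(c,d)-O)@B
    cv2.imwrite(f"pics/{n}26.png",p[:,:,::-1])
    m=(p.max(2)<95)&(Q[...,2]>140)&(Q[...,2]<180)&(Q[...,0]>-40)&(Q[...,0]<20)&(abs(Q[...,1])<50)
    print(n,m.sum(),np.median(Q[m],0) if m.any() else '')
    if n=="top": print('spool',cloud(c,d)[191,197],'tub',cloud(c,d)[233,184])
E
```

```text
t 29.4 tcp bay [-271.9   -1.9  263.5] J [-27.9   5.4  84.1  -0.1  90.5  58.8] F [-0.5  0.4 -0.2] gap 29.8
axes in bay (cols x,y,z):
 [[-0. -0. -1.]
 [ 0. -1.  0.]
 [-1. -0.  0.]]
top 145 [-13.6  -0.4 155.2]
spool [591.4 373.6  55.2] tub [453.9 395.7  90.2]
scene 54 [-15.5   2.8 153.7]
wrist 1391 [-18.2  -4.2 153.8]
```

View pics/scene26.png

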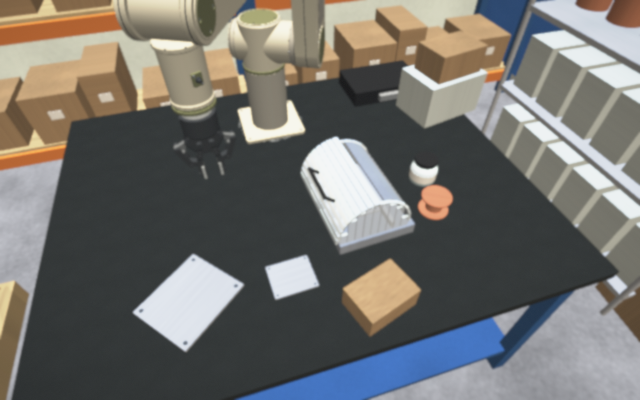

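View pics/top26.png

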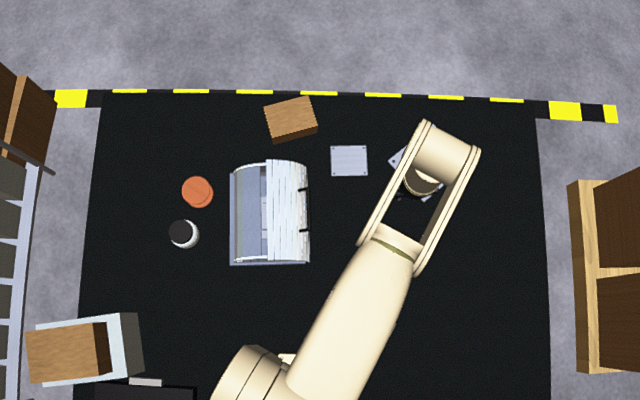

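The shutter's bar reads (-13.6, 155.2) from the top camera, so q is about 0. The spool and tub have not moved, and the arm is clear. I'll hand in.

```bash
python3 - <<'E'
from h import *
print(r.hand_in()); print(r.sense()['time'])
E
```

```text
the job is handed in; nothing more can be done
None
the job is handed in; nothing more can be done
```

I carried out every step and handed the job in at about 29.6 s of the 72 s allowed; no verdict was reported.

- **What I did:** I rolled the shutter open to about 1.8–1.88 rad. I gripped the middle hatch by its rear flange, stood it upright, pressed its edge on the bay floor just inside the sill (about 17 N), and tipped it over panel up. I then pushed it against the stop and rolled the shutter shut.
- **Tipping differed from your wording:** I lifted the hatch over the sill and tipped it on the bay floor just behind it. I did not push it against the sill's front face.
- **What went wrong on the way:** The hatch first came down with its far edge on top of the back stop, tilted about 8–9°. Dragging it by friction failed, so I pinched the panel by its sides, drew it out, laid it flat and pushed it home.
- **Hatch, last checked before closing:** The far edge was at x ≈ 160 mm on both sides, so it was square to the stop, with about 29 N when it seated. The panel top was at z ≈ 63 mm and the hatch was flat. I saw it only through a narrow gap after the shutter was shut.
- **Shutter, spool and tub at the end:** The top camera put the top of the bar at (-13.6, 155) mm, which is angle 0 to within my measurement. The scene and wrist cameras read its x 2 to 5 mm further out. The spool and tub were unmoved to within about 1 mm (the tub's height reading varied by 3 mm), and the robot touched nothing.

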